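# Fit the middle drum on the bobbin sander and put the other drums away

## Task

The small sanding drum is on the bobbin sander, but the sander's table ring is the one for the middle-sized drum, and the middle and large drums stand on the wrong wooden stands. Take off the loose hold-down cap, fit the middle drum over the spindle so that it sits fully down through the table ring, and set the cap back on top of it over the spindle tip. Stand the small and the large drum upright, fully down in the stand whose well fits each of them.

Things in the scene. Friction and masses are not known exactly. Their poses are not given: they have to be found in the camera images.
- sander: Bobbin sander, fixed. Flat clear metal table 200 (x) by 220 mm (y), top 120 mm up; switch faces -x. Origin at bench height under the vertical spindle, z up. Round throat 58 mm wide, chamfered; the drum stands on its floor, 104 mm above the origin. Fixed spindle 13 mm thick, cone nose from 186 mm, tip at 198 mm. The cap can be put down on the table beside the throat.
- drum_small: Loose sanding drum with brown abrasive and black rubber ends, upright cylinder 34 mm across, 80 mm tall, 120 g, with a straight through bore of 23 mm. Origin at the centre of its underside, own z up along its axis. At the start on the sander's spindle, under the cap.
- drum_middle: Loose sanding drum, same make, 48 mm across, 80 mm tall, 200 g, through bore 23 mm. Origin at the centre of its underside, own z up along its axis. At the start it stands loosely down in the well of the large stand.
- drum_large: Loose sanding drum, same make, 62 mm across, 80 mm tall, 300 g, through bore 23 mm. Origin at the centre of its underside, own z up along its axis. At the start it stands on top of the small stand, too thick to go into its well.
- cap: Loose steel hold-down cap, 90 g, 34 mm tall: flange 40 mm wide, 6 mm high, under a fluted grip 28 to 30 mm thick; in its underside a blind bore 21 mm wide, 20 mm deep, goes over the spindle tip while the flange rests on the drum's top. No thread, lifts straight off. Origin at the centre of its underside, z up. At the start on the small drum on the sander.
- stand_small: Fixed square beech block, 78 mm wide and 36 mm high, with a round well 44 mm wide and 22 mm deep with chamfered edge (well floor 14 mm above the origin): the small drum's stand. Origin at the centre of its underside, own z up. At the start the large drum stands on it.
- stand_middle: Fixed square beech block, 92 mm wide and 36 mm high, with a round well 58 mm wide and 22 mm deep (well floor 14 mm above the origin): the middle drum's stand. Origin at the centre of its underside, own z up. Empty at the start, so it can hold a drum for a while.
- stand_large: Fixed square beech block, 106 mm wide and 36 mm high, with a round well 72 mm wide and 22 mm deep (well floor 14 mm above the origin): the large drum's stand. Origin at the centre of its underside, own z up. At the start the middle drum stands in it.
There are look-alikes about, which are no part of the job. What is shaped like the drum_small but orange or pink is not meant.

How it is judged:
At the end, for the whole second after the job is handed in: Middle drum upright over the spindle on the throat floor, cap level on top of it over the spindle tip, small and large drum upright on the well floors of their own stands: each within 8 mm of centre, drums within 3 mm and cap within 4 mm of seated height; all at rest and released (horizontal distance between each of drum_middle, cap and sander below 0.008 m and z of drum_middle in the frame of sander below 0.107 m and angle between each of drum_middle, drum_small, drum_large's own z axis and vertical below 0.06 rad and z of cap in the frame of sander between 0.181 and 0.188 m and angle between cap's own z axis and vertical below 0.1 rad and horizontal distance between drum_small and stand_small below 0.008 m and z of drum_small in the frame of stand_small below 0.017 m and horizontal distance between drum_large and stand_large below 0.008 m and z of drum_large in the frame of stand_large below 0.017 m and linear speed of each of drum_middle, cap, drum_small, drum_large below 0.02 m/s); the robot touches nothing.
It also fails if it takes over 144 s, if anything falls off the work surface, if the arm or the gripper's body presses on something with over 40 N, if the wrist force passes 120 N, or if a joint passes its speed limit or range.

## Robot

A 6-joint arm with a two-finger parallel gripper is mounted at the origin on a cart in front of the work surface, level with it; the furniture and walls round the work are solid. World frame = base frame: x ahead of the robot, y to its left, z up, the work surface at z = 0. Lengths are in m, angles in rad, forces in N, time in s.
With the tool pointing down it reaches from about 0.35 to 0.875 m from the base axis. Payload 15.5 kg.
Tool frame: the origin (TCP) lies between the finger pads; the fingertips stand 17 mm ahead of it and the grasp point (between the pads) lies 2 mm behind it (manip.tip_reach is the distance from the TCP to the fingertips, in m); z points along the fingers, y is the direction in which the jaws open and shut (so a half turn about z gives the same grasp; the last joint's range is limited). The gripper opens to 85 mm and grips with 20 to 120 N. Pads are 22 mm wide; open, the fingers measure 114 mm over their backs; the gripper's body (76 mm by 85 mm) begins 54 mm behind the grasp point. The pads swing forward as they close: fully open they stand 13 mm farther back than shut.
Start: joints at [-1.204, 0.494, 1.345, -0, 1.302, -0.096], TCP at [0.278, -0.56, 0.248] pointing down, gripper open.
Joint ranges: [-2.91, 2.91], [-0.82, 2.16], [0.22, 2.67], [-1.22, 4.37], [0.12, 2.79], [-3.08, 3.08]. Speed limits (rad/s): [1.89, 1.89, 2.57, 3.01, 3.01, 3.01].

## Interface

Orientations are given as a unit quaternion [w, x, y, z].
In Python, from workcell import sensors, cams, job, finder, manip gives the robot as it stands.
- The arm moves only by the tool apply_moves, never from a script. Its argument "deltas" is a list of rows, each an object of numbers: "dx", "dy", "dz": the shift along the tool's x, y, z each as a share of 30 mm, from -1 to 1; "yaw": the turn about the tool's z as a share of 5 degrees, from -1 to 1; "gripper": the closure, from -1 (fully open) to 1 (shut). A call has 1 to 20 rows; each row shifts and turns the commanded pose from where the row before left it, along the tool's axes as they then stand; what a row does not reach is not made up. A row lasts 1/12 s, in which the tool goes at most 41.7 mm and 7.16 degrees, less where a joint would pass 70% of its speed; a pose out of reach is approached as far as the arm can. A call with a number of a shift or a turn outside -1 to 1 is refused whole. A call with a gripper value outside its range is refused whole. The fingers move at their own pace and stop on an object; "squeeze" is the grip in N (left out, the last holds). Time passes only in rows, so rows that do not move let the fingers close. It gives the time, the measured TCP pose, the force and the opening at its end, in the units of the state.
- sensors.sense(): the state, without advancing time (a new reading comes with each control period).
- cams.grab_frame(name): name is "scene" or "top" or "wrist"; returns the picture (384x512x3 uint8, blue, green, red); there is no depth.
- cams.get_calibration(name): a dict with "camera_matrix" (3x3 intrinsics, pixels), "world_from_camera" (4x4, takes a point from camera to world coordinates); the wrist camera has in their place "tool_from_camera" (4x4, takes a point from camera to tool coordinates, whose origin is the TCP and whose axes are the flange's). Camera axes: x right, y up, looking along -z (the intrinsics and any distortion apply to the point x, -y, -z); pixel columns grow to the right and rows downward; lengths in m; the calibration is good to about 2 mm. A picture is of the moment at which its call begins: read the wrist's pose just before it. get_calibration takes no time and is no camera call.
- job.hand_in(): hands the job in, once; it reports no verdict.
Trained networks look in the newest picture that a camera, given by its name, has taken for a name from the list of things; names that differ only in an ending like _2 or _b are one class to them, and where a whole thing is asked for, a point or a joint stands for the part that bears it (a point fixed in the world has none). Each returns a list of dicts, best first, with "conf" (0 to 1); they miss things now and then, are a little off and sometimes report something else, mostly with a low value. They report only what shows in the picture. A call takes as long as a camera call. They do not tell look-alikes from the thing itself.
- finder.look_for(camera, thing): "xyz" ([x, y, z] in m, in world coordinates, good to about 4 mm: the middle of the surface that is visible of it).
- finder.regions_of(camera, thing): "region" (384x512 bool, what is visible of it).
- finder.tip_of(camera, thing): "xyz" ([x, y, z] in m, in world coordinates, good to about 4 mm: a listed point, or the origin of a listed thing).
The state is a dict: "clock": time; "joint_pos": joint angles; "qvel": joint speeds; "effort": joint torques, N m; "ee_pos": TCP position; "tool_rot": TCP orientation; "wrist_force": force on the tool from outside, world axes, zero at the start; "moment": the same for the moment, N m; "grip_width": opening from 0.0 (shut) to 1.0 (fully open).
Only numpy, scipy, OpenCV 4.12 (cv2) and the standard library are available. Lean on these libraries where they do the work, as an engineer would, in place of code of your own. Each camera call takes 0.05 s, during which the arm holds its last target.

## Working session

There is one attempt and no reset: what is moved stays moved. The work goes in short steps, Python scripts to look and compute and a tool call to move; the robot and the scene stay as the last step left them, time stands still between calls to the robot, and variables do not carry over. Pictures are saved under pics/ and viewed, and the job is handed in when it is done.

Besides the shell and the picture viewer there is one more tool, called after ">>>" as a command line: name --argument value ..., lists and objects as JSON in quotes. apply_moves: Moves the arm, as the interface text tells. Shift numbers are shares of 30 mm and turn numbers shares of 5 degrees, none past 1 either way. Its arguments: {"type":"object","properties":{"deltas":{"type":"array"},"squeeze":{"type":"number"}},"required":["deltas"]}

```bash
ls; mkdir -p pics; python3 - <<'E'
from workcell import sensors,cams,finder,manip
import cv2
s=sensors.sense();print(s)
for n in ["scene","top","wrist"]:
    im=cams.grab_frame(n);cv2.imwrite(f"pics/{n}0.png",im)
    print(n,cams.get_calibration(n))
print(manip.tip_reach, dir(manip))
E
```

```text
pics
{'clock': 0.0, 'joint_pos': array([-1.20446244e+00,  4.94180070e-01,  1.34612119e+00,  3.10234797e-05,
        1.30251727e+00, -9.55172175e-02]), 'qvel': array([-5.25009080e-04, -9.54219822e-05,  3.57678236e-04, -1.27521016e-03,
       -1.77613467e-03, -1.23484998e-03]), 'effort': array([ 3.67168745e-03, -8.82153654e+01, -3.83859694e+01,  5.28184131e-06,
        1.00681194e-02, -4.04244156e-05]), 'ee_pos': array([ 0.27838378, -0.55919989,  0.24770555]), 'tool_rot': array([-6.09348584e-04,  9.73455733e-01,  2.28874552e-01, -6.79264039e-05]), 'wrist_force': array([ 0.51008139,  0.12453395, -0.1038263 ]), 'moment': array([ 0.01198065, -0.01063379, -0.03209572]), 'grip_width': 1.001163142532567}
scene {'camera_matrix': array([[352.74667342,   0.        , 253.81448902],
       [  0.        , 352.74667342, 187.66177068],
       [  0.        ,   0.        ,   1.        ]]), 'world_from_camera': array([[-0.7984454 ,  0.40816021, -0.44259484,  0.14659521],
       [-0.60203896, -0.53414166,  0.5934996 ,  0.49259243],
       [ 0.00583457,  0.74033636,  0.6722113 ,  0.71516818],
       [ 0.
[... 731 characters left out ...]
e-01,  2.94718894e-01,
         7.56226167e-02],
       [ 9.99999884e-01,  4.14387833e-04, -2.46744196e-04,
         8.46387674e-04],
       [-3.57912715e-04,  2.94718780e-01, -9.55583964e-01,
        -1.25004044e-01],
       [ 0.00000000e+00,  0.00000000e+00,  0.00000000e+00,
         1.00000000e+00]])}
0.017 ['Unreachable', '__class__', '__delattr__', '__dict__', '__dir__', '__doc__', '__eq__', '__format__', '__ge__', '__getattribute__', '__getstate__', '__gt__', '__hash__', '__init__', '__init_subclass__', '__le__', '__lt__', '__module__', '__ne__', '__new__', '__reduce__', '__reduce_ex__', '__repr__', '__setattr__', '__sizeof__', '__str__', '__subclasshook__', '__weakref__', 'tip_reach']
```

View pics/scene0.png

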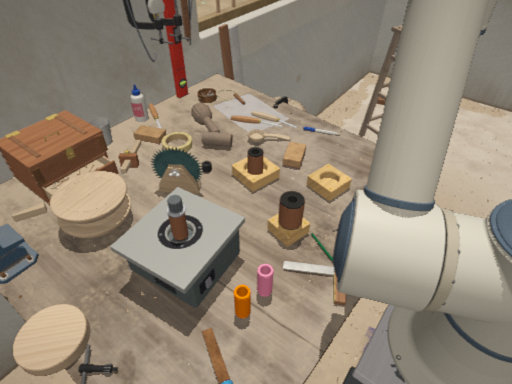

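View pics/top0.png

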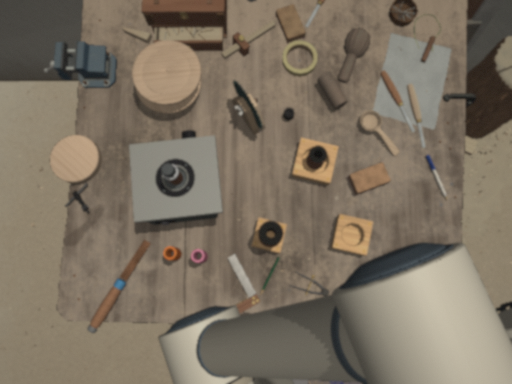

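```bash
python3 - <<'E'
from workcell import sensors,cams,finder
for c in ["top","scene"]:
  for t in ["sander","drum_small","drum_middle","drum_large","cap","stand_small","stand_middle","stand_large"]:
    for f in ("tip_of",) :
      r=getattr(finder,f)(c,t)
      print(c,t,f,[(x['xyz'].round(3).tolist() if hasattr(x['xyz'],'round') else x['xyz'],round(x['conf'],2)) for x in r[:3]])
print(sensors.sense()['clock'])
E
```

```text
top sander tip_of [([0.5777, 0.1763, 0.0001], 0.83)]
top drum_small tip_of [([0.3861, 0.1244, -0.0002], 0.68), ([0.5856, 0.1752, 0.1048], 0.61), ([0.3998, 0.1935, 0.0014], 0.45)]
top drum_middle tip_of [([0.6482, -0.1865, 0.0137], 0.56)]
top drum_large tip_of [([0.4381, -0.0659, 0.0355], 0.92)]
top cap tip_of [([0.5808, 0.1733, 0.1834], 0.48)]
top stand_small tip_of [([0.4453, -0.06, -0.0044], 0.54)]
top stand_middle tip_of [([0.4403, -0.2841, -0.0023], 0.61)]
top stand_large tip_of [([0.6475, -0.1925, 0.0002], 0.58)]
scene sander tip_of [([0.5851, 0.1768, -0.0018], 0.98)]
scene drum_small tip_of [([0.3961, 0.1913, -0.0005], 0.93), ([0.3916, 0.1245, -0.0014], 0.85), ([0.5825, 0.1791, 0.1016], 0.73)]
scene drum_middle tip_of [([0.6527, -0.1853, 0.0131], 0.63)]
scene drum_large tip_of [([0.5814, 0.1757, 0.1862], 0.54)]
scene cap tip_of [([0.5841, 0.1783, 0.1858], 0.86)]
scene stand_small tip_of [([0.4491, -0.0612, -0.0024], 0.95)]
scene stand_middle tip_of [([0.4449, -0.284, -0.0007], 0.78)]
scene stand_large tip_of [([0.6492, -0.1937, 0.0013], 0.74)]
0.95
```

The scene picture shows the cap and small drum on the sander at about (178,220). The drum_small look-alikes are orange at (243,301) and pink at (265,280). The middle drum is in the large stand at (256,163), the large drum is on the small stand at (291,212), and the middle stand at (329,181) is empty. For the small drum I'm choosing the brown drum under the cap on the sander.

>>> apply_moves --deltas '[{"yaw":0.883,"dz":-0.455,"gripper":-1},{"yaw":0.883,"dz":-0.455,"gripper":-1},{"yaw":0.883,"dz":-0.455,"gripper":-1},{"yaw":0.883,"dz":-0.455,"gripper":-1},{"yaw":0.883,"dz":-0.455,"gripper":-1},{"yaw":0.883,"dz":-0.455,"gripper":-1},{},{}]'

```text
validation failed for argument at $.de...
```

>>> apply_moves --deltas '[{"dx":0.36,"dy":-0.876},{"dx":0.36,"dy":-0.876},{"dx":0.36,"dy":-0.876},{"dx":0.36,"dy":-0.876},{"dx":0.36,"dy":-0.876},{"dx":0.36,"dy":-0.876},{"dx":0.36,"dy":-0.876},{"dx":0.36,"dy":-0.876},{"dx":0.36,"dy":-0.876},{"dx":0.36,"dy":-0.876},{"dx":0.36,"dy":-0.876},{"dx":0.36,"dy":-0.876},{"dx":0.36,"dy":-0.876},{"dx":0.36,"dy":-0.876}]'

```text
validation failed for argument at $.de...
```

>>> apply_moves --deltas '[{"dx":0.36,"dy":-0.876},{"dx":0.36,"dy":-0.876},{"dx":0.36,"dy":-0.876},{"dx":0.36,"dy":-0.876},{"dx":0.36,"dy":-0.876},{"dx":0.36,"dy":-0.876},{"dx":0.36,"dy":-0.876},{"dx":0.36,"dy":-0.876},{"dx":0.36,"dy":-0.876},{"dx":0.36,"dy":-0.876},{"dx":0.36,"dy":-0.876},{"dx":0.36,"dy":-0.876},{"dx":0.36,"dy":-0.876},{"dx":0.36,"dy":-0.876},{},{}]'

```text
validation failed for argument at $.de...
```

```bash
cat > h.py <<'E'
from workcell import sensors,cams,finder,job
import cv2,numpy as np
from scipy.spatial.transform import Rotation as R
def pose(s=None):
    s=s or sensors.sense(); w,x,y,z=s['tool_rot']
    T=np.eye(4);T[:3,:3]=R.from_quat([x,y,z,w]).as_matrix();T[:3,3]=s['ee_pos'];return T
def grab(n,save=None):
    T=pose(); im=cams.grab_frame(n)
    c=cams.get_calibration(n); W=T@c['tool_from_camera'] if n=='wrist' else c['world_from_camera']
    if save: cv2.imwrite(f'pics/{save}.png',im)
    return im,c['camera_matrix'],W
def proj(K,W,P):
    P=np.atleast_2d(P); q=(P-W[:3,3])@W[:3,:3]; q=q*[1,-1,-1]; u=q@K.T; return u[:,:2]/u[:,2:]
def unproj(K,W,uv,z):
    uv=np.atleast_2d(uv).astype(float); d=np.c_[uv,np.ones(len(uv))]@np.linalg.inv(K).T*[1,-1,-1]
    d=d@W[:3,:3].T; o=W[:3,3]; return o+d*((z-o[2])/d[:,2])[:,None]
def circ(c,r,z,n=72):
    a=np.linspace(0,2*np.pi,n,endpoint=False); return np.c_[c[0]+r*np.cos(a),c[1]+r*np.sin(a),np.full(n,z)]
def draw(im,K,W,c,r,z,col=(0,255,0)):
    p=proj(K,W,circ(c,r,z)); cv2.polylines(im,[np.round(p*8).astype(int).reshape(-1,1,2)],True,col,1,cv2.LINE_AA,3)
def st():
    s=sensors.sense(); print('t',round(s['clock'],2),'p',s['ee_pos'].round(4),'psi',np.degrees(np.arctan2(pose(s)[1,0],pose(s)[0,0])).round(2),'F',s['wrist_force'].round(1),'g',round(s['grip_width'],3))
E
python3 - <<'E'
from h import *
st()
im,K,W=grab('wrist','w1')
for t in ["sander","cap"]:
    print(t,[(np.round(x['xyz'],4),round(x['conf'],2)) for x in finder.tip_of('wrist',t)])
cv2.imwrite('pics/w1.png',im)
E
```

```text
t 0.95 p [ 0.2785 -0.5595  0.2483] psi 26.46 F [-0.  -0.5  0.2] g 1.003
sander []
cap []
```

View pics/w1.png

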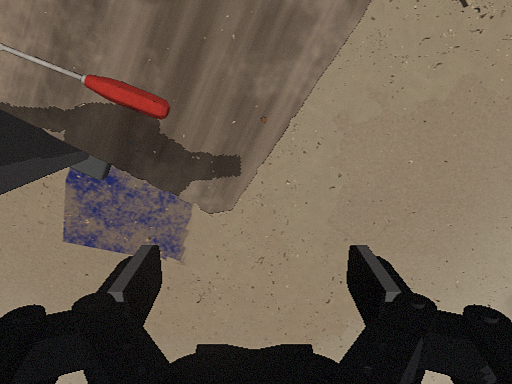

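The moves were refused, probably because each row needs every field. The picture only shows the bench corner under the start pose.

>>> apply_moves --deltas '[{"dx":0,"dy":0,"dz":-0.455,"yaw":0.883,"gripper":-1},{"dx":0,"dy":0,"dz":-0.455,"yaw":0.883,"gripper":-1},{"dx":0,"dy":0,"dz":-0.455,"yaw":0.883,"gripper":-1},{"dx":0,"dy":0,"dz":-0.455,"yaw":0.883,"gripper":-1},{"dx":0,"dy":0,"dz":-0.455,"yaw":0.883,"gripper":-1},{"dx":0,"dy":0,"dz":-0.455,"yaw":0.883,"gripper":-1},{"dx":0,"dy":0,"dz":0,"yaw":0,"gripper":-1}]'

```text
clock: 1.68
ee_pos: [0.2788, -0.5604, 0.3329]
tool_rot: [0.002, 1.0, -0.002, 0.001]
wrist_force: [-0.3, -0.4, 0.5]
grip_width: 0.999
```

>>> apply_moves --deltas '[{"dx":0.36,"dy":-0.876,"dz":0,"yaw":0,"gripper":-1},{"dx":0.36,"dy":-0.876,"dz":0,"yaw":0,"gripper":-1},{"dx":0.36,"dy":-0.876,"dz":0,"yaw":0,"gripper":-1},{"dx":0.36,"dy":-0.876,"dz":0,"yaw":0,"gripper":-1},{"dx":0.36,"dy":-0.876,"dz":0,"yaw":0,"gripper":-1},{"dx":0.36,"dy":-0.876,"dz":0,"yaw":0,"gripper":-1},{"dx":0.36,"dy":-0.876,"dz":0,"yaw":0,"gripper":-1},{"dx":0.36,"dy":-0.876,"dz":0,"yaw":0,"gripper":-1},{"dx":0.36,"dy":-0.876,"dz":0,"yaw":0,"gripper":-1},{"dx":0.36,"dy":-0.876,"dz":0,"yaw":0,"gripper":-1},{"dx":0.36,"dy":-0.876,"dz":0,"yaw":0,"gripper":-1},{"dx":0.36,"dy":-0.876,"dz":0,"yaw":0,"gripper":-1},{"dx":0.36,"dy":-0.876,"dz":0,"yaw":0,"gripper":-1},{"dx":0.36,"dy":-0.876,"dz":0,"yaw":0,"gripper":-1}]'

```text
clock: 2.85
ee_pos: [0.43, -0.1902, 0.3296]
tool_rot: [-0.0, 1.0, 0.001, -0.0]
wrist_force: [0.0, 0.4, -0.0]
grip_width: 1.002
```

>>> apply_moves --deltas '[{"dx":0.36,"dy":-0.876,"dz":0,"yaw":0,"gripper":-1},{"dx":0.36,"dy":-0.876,"dz":0,"yaw":0,"gripper":-1},{"dx":0.36,"dy":-0.876,"dz":0,"yaw":0,"gripper":-1},{"dx":0.36,"dy":-0.876,"dz":0,"yaw":0,"gripper":-1},{"dx":0.36,"dy":-0.876,"dz":0,"yaw":0,"gripper":-1},{"dx":0.36,"dy":-0.876,"dz":0,"yaw":0,"gripper":-1},{"dx":0.36,"dy":-0.876,"dz":0,"yaw":0,"gripper":-1},{"dx":0.36,"dy":-0.876,"dz":0,"yaw":0,"gripper":-1},{"dx":0.36,"dy":-0.876,"dz":0,"yaw":0,"gripper":-1},{"dx":0.36,"dy":-0.876,"dz":0,"yaw":0,"gripper":-1},{"dx":0.36,"dy":-0.876,"dz":0,"yaw":0,"gripper":-1},{"dx":0.36,"dy":-0.876,"dz":0,"yaw":0,"gripper":-1},{"dx":0.36,"dy":-0.876,"dz":0,"yaw":0,"gripper":-1},{"dx":0.36,"dy":-0.876,"dz":0,"yaw":0,"gripper":-1},{"dx":0,"dy":0,"dz":0,"yaw":0,"gripper":-1},{"dx":0,"dy":0,"dz":0,"yaw":0,"gripper":-1}]'

```text
clock: 4.18
ee_pos: [0.5812, 0.1773, 0.3291]
tool_rot: [0.0, 1.0, 0.002, -0.001]
wrist_force: [-0.3, 0.3, 0.2]
grip_width: 1.004
```

```bash
python3 - <<'E'
from h import *
st()
im,K,W=grab('wrist','w2')
for t in ["sander","cap"]:
    print(t,[(np.round(x['xyz'],4),round(x['conf'],2)) for x in finder.tip_of('wrist',t)])
E
```

```text
t 4.18 p [0.5812 0.1773 0.3291] psi 0.2 F [-0.3  0.3  0.2] g 1.004
sander [(array([ 0.5794,  0.1749, -0.0007]), 0.58)]
cap [(array([0.5863, 0.1751, 0.1846]), 0.69)]
```

View pics/w2.png

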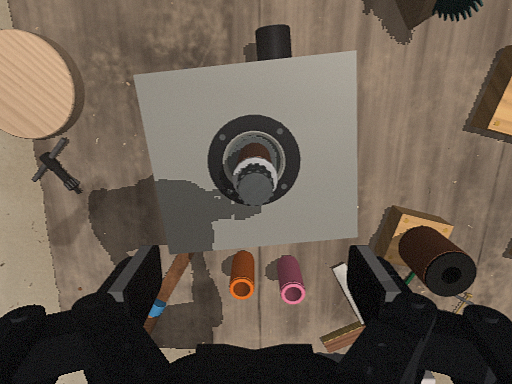

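The picture shows the sander table with the black ring centred at about (254,160). The cap's top is at (255,185), and the orange and pink drums are at the bottom.

```bash
cat >> h.py <<'E'
def fitc(P):
    A=np.c_[2*P[:,:2],np.ones(len(P))]; b=(P[:,:2]**2).sum(1); s=np.linalg.lstsq(A,b,rcond=None)[0]
    return s[:2],np.sqrt(s[2]+s[0]**2+s[1]**2)
def rayedge(im,K,W,c0,z,r1,r2,sign,n=72,thr=8,show=None):
    """radial edges about c0 at height z between r1,r2; sign +1 dark->bright outward. robust circle"""
    g=cv2.GaussianBlur(cv2.cvtColor(im,cv2.COLOR_BGR2GRAY),(3,3),0).astype(np.float32)
    rs=np.arange(r1,r2,0.0004); pts=[]
    for a in np.linspace(0,2*np.pi,n,endpoint=False):
        P=np.c_[c0[0]+rs*np.cos(a),c0[1]+rs*np.sin(a),np.full(len(rs),z)]
        uv=proj(K,W,P).astype(np.float32); v=cv2.remap(g,uv[:,0].reshape(-1,1),uv[:,1].reshape(-1,1),cv2.INTER_LINEAR).ravel()
        d=sign*np.gradient(cv2.GaussianBlur(v.reshape(-1,1),(1,5),0).ravel())
        i=d.argmax()
        if d[i]*5>thr: pts.append(P[i])
    P=np.array(pts); keep=np.ones(len(P),bool)
    for _ in range(10):
        c,r=fitc(P[keep]); e=abs(np.hypot(*(P[:,:2]-c).T)-r); keep=e<max(0.0015,1.5*np.median(e))
    return c,r,keep.sum(),e[keep].mean()
E
python3 - <<'E'
from h import *
im=cv2.imread('pics/w2.png');c=cams.get_calibration('wrist');K=c['camera_matrix'];W=pose()@c['tool_from_camera']
c0=(.581,.176)
for _ in range(2):
    r=rayedge(im,K,W,c0,.12,.036,.055,1);print(r);c0=r[0]
r2=rayedge(im,K,W,c0,.12,.024,.038,-1);print(r2)
draw(im,K,W,r[0],r[1],.12);draw(im,K,W,c0,.029,.12,(0,0,255));draw(im,K,W,c0,.02,.184,(255,255,0));draw(im,K,W,c0,.0145,.218,(255,0,255))
cv2.imwrite('pics/w2b.png',cv2.resize(im[90:260,150:370],None,fx=3,fy=3))
for n in('top','scene'):
    im,K,W=grab(n); c0=(.581,.176)
    for _ in range(2):
        r=rayedge(im,K,W,c0,.12,.036,.055,1);c0=r[0]
    print(n,r)
E
```

```text
(array([0.58345346, 0.1750595 ]), np.float64(0.049749880476693875), np.int64(70), np.float64(0.00020039918538662928))
(array([0.58352755, 0.17511899]), np.float64(0.04971936023310389), np.int64(70), np.float64(0.00017697023120725225))
(array([0.58355851, 0.17502783]), np.float64(0.033628498303260715), np.int64(55), np.float64(0.00017005004676393326))
top (array([0.58361084, 0.17413872]), np.float64(0.04484748005789746), np.int64(36), np.float64(0.0013123117178458483))
scene (array([0.58306661, 0.17927016]), np.float64(0.0489365202553884), np.int64(62), np.float64(0.00045589045845885055))
```

View pics/w2b.png

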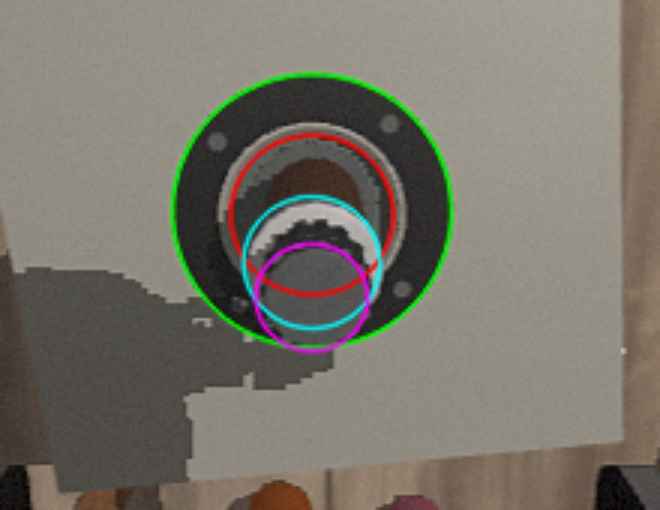

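The throat centre is (0.5835, 0.1750), and the overlaid cap outline agrees with the picture. I'll go down and grip the cap.

>>> apply_moves --deltas '[{"dx":0.1,"dy":0.08,"dz":0.7,"yaw":0,"gripper":-1},{"dx":0,"dy":0,"dz":0.8,"yaw":0,"gripper":-1},{"dx":0,"dy":0,"dz":0.8,"yaw":0,"gripper":-1},{"dx":0,"dy":0,"dz":0.8,"yaw":0,"gripper":-1},{"dx":0,"dy":0,"dz":0.6,"yaw":0,"gripper":-1},{"dx":0,"dy":0,"dz":0.24,"yaw":0,"gripper":-1},{"dx":0,"dy":0,"dz":0,"yaw":0,"gripper":-1}]' --squeeze 40

```text
clock: 5.02
ee_pos: [0.5835, 0.173, 0.2107]
tool_rot: [0.0, 1.0, -0.001, -0.001]
wrist_force: [-0.6, -0.2, -0.5]
grip_width: 0.997
```

>>> apply_moves --deltas '[{"dx":0,"dy":0,"dz":0,"yaw":0,"gripper":1},{"dx":0,"dy":0,"dz":0,"yaw":0,"gripper":1},{"dx":0,"dy":0,"dz":0,"yaw":0,"gripper":1},{"dx":0,"dy":0,"dz":0,"yaw":0,"gripper":1},{"dx":0,"dy":0,"dz":0,"yaw":0,"gripper":1},{"dx":0,"dy":0,"dz":0,"yaw":0,"gripper":1},{"dx":0,"dy":0,"dz":0,"yaw":0,"gripper":1},{"dx":0,"dy":0,"dz":0,"yaw":0,"gripper":1}]' --squeeze 40

```text
clock: 5.68
ee_pos: [0.5848, 0.1741, 0.2128]
tool_rot: [-0.0, 1.0, -0.0, 0.001]
wrist_force: [-0.7, 1.9, 5.5]
grip_width: 0.312
```

>>> apply_moves --deltas '[{"dx":0,"dy":0,"dz":-0.4,"yaw":0,"gripper":1},{"dx":0,"dy":0,"dz":-0.6,"yaw":0,"gripper":1},{"dx":0,"dy":0,"dz":-0.5,"yaw":0,"gripper":1},{"dx":-0.6,"dy":0,"dz":0,"yaw":0,"gripper":1},{"dx":-0.7,"dy":0,"dz":0,"yaw":0,"gripper":1},{"dx":-0.7,"dy":0,"dz":0,"yaw":0,"gripper":1},{"dx":-0.33,"dy":0,"dz":0,"yaw":0,"gripper":1},{"dx":0,"dy":0,"dz":0.5,"yaw":0,"gripper":1},{"dx":0,"dy":0,"dz":0.8,"yaw":0,"gripper":1},{"dx":0,"dy":0,"dz":0.8,"yaw":0,"gripper":1},{"dx":0,"dy":0,"dz":0.7,"yaw":0,"gripper":1},{"dx":0,"dy":0,"dz":0.4,"yaw":0,"gripper":1},{"dx":0,"dy":0,"dz":0.2,"yaw":0,"gripper":1},{"dx":0,"dy":0,"dz":0,"yaw":0,"gripper":1}]'

```text
clock: 6.85
ee_pos: [0.5142, 0.1737, 0.154]
tool_rot: [0.0, 1.0, -0.0, -0.001]
wrist_force: [-0.4, -0.4, -0.7]
grip_width: 0.312
```

```bash
python3 - <<'E'
from h import *
st()
im,K,W=grab('wrist','w3')
E
```

```text
t 6.85 p [0.5142 0.1737 0.154 ] psi -0.03 F [-0.4 -0.4 -0.7] g 0.312
```

View pics/w3.png

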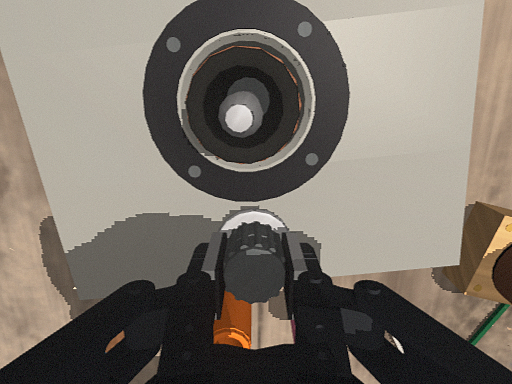

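The cap is in the jaws at (253,265), and the spindle tip shows inside the small drum at (240,118). I'll set the cap down and release it.

```bash
python3 - <<'E'
from h import *
im=cv2.imread('pics/w3.png');c=cams.get_calibration('wrist');K=c['camera_matrix'];W=pose()@c['tool_from_camera']
c0=(.5835,.175)
for _ in range(2):
    r=rayedge(im,K,W,c0,.12,.042,.055,1);c0=r[0]
print('ring',r)
print('tip',unproj(K,W,[240,118],.197))
d=c0
for _ in range(2):
    r=rayedge(im,K,W,d,.184,.014,.021,1);d=r[0]; print('drum',r)
v=im.copy()
draw(v,K,W,d,.017,.184);draw(v,K,W,c0,.029,.12,(0,0,255));draw(v,K,W,c0,.0065,.186,(255,0,0))
cv2.imwrite('pics/w3b.png',cv2.resize(v[0:220,120:370],None,fx=2.7,fy=2.7))
E
```

```text
ring (array([0.58409696, 0.17700438]), np.float64(0.049928905166690185), np.int64(61), np.float64(0.00010141491627684632))
tip [[0.58388203 0.17663551 0.197     ]]
drum (array([0.58637375, 0.17591007]), np.float64(0.017298766756452234), np.int64(72), np.float64(0.00031648166931926616))
drum (array([0.58700474, 0.17537554]), np.float64(0.0176982797976595), np.int64(72), np.float64(0.0006709579544318734))
```

View pics/w3b.png

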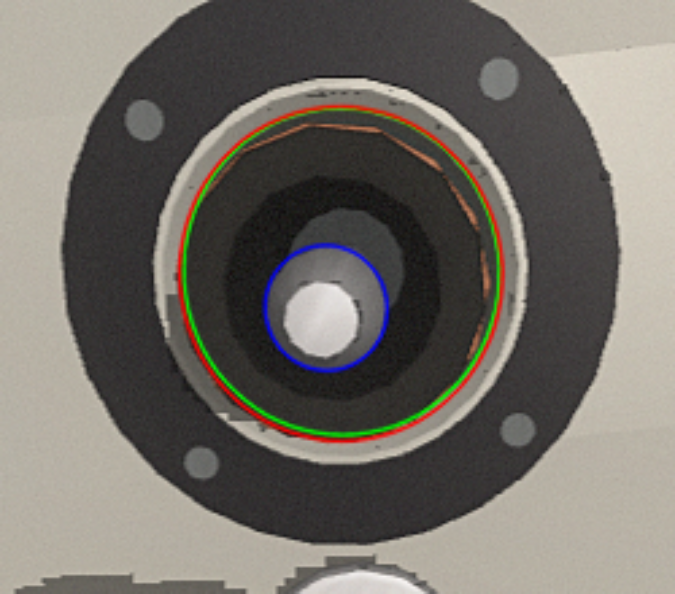

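>>> apply_moves --deltas '[{"dx":0,"dy":0,"dz":0.08,"yaw":0,"gripper":1},{"dx":0,"dy":0,"dz":0.08,"yaw":0,"gripper":1},{"dx":0,"dy":0,"dz":0,"yaw":0,"gripper":1}]'

```text
clock: 7.15
ee_pos: [0.5146, 0.1738, 0.1505]
tool_rot: [-0.0, 1.0, -0.0, 0.0]
wrist_force: [-0.1, 0.2, -0.8]
grip_width: 0.313
```

>>> apply_moves --deltas '[{"dx":0,"dy":0,"dz":0.05,"yaw":0,"gripper":1},{"dx":0,"dy":0,"dz":0.03,"yaw":0,"gripper":1},{"dx":0,"dy":0,"dz":0,"yaw":0,"gripper":1}]'

```text
clock: 7.4
ee_pos: [0.5148, 0.1739, 0.1488]
tool_rot: [-0.0, 1.0, -0.0, 0.001]
wrist_force: [-3.2, 0.7, 12.4]
grip_width: 0.312
```

>>> apply_moves --deltas '[{"dx":0,"dy":0,"dz":0,"yaw":0,"gripper":-1},{"dx":0,"dy":0,"dz":0,"yaw":0,"gripper":-1},{"dx":0,"dy":0,"dz":0,"yaw":0,"gripper":-1},{"dx":0,"dy":0,"dz":0,"yaw":0,"gripper":-1},{"dx":0,"dy":0,"dz":0,"yaw":0,"gripper":-1},{"dx":0,"dy":0,"dz":-0.3,"yaw":0,"gripper":-1},{"dx":0,"dy":0,"dz":-0.7,"yaw":0,"gripper":-1},{"dx":0,"dy":0,"dz":-0.8,"yaw":0,"gripper":-1},{"dx":0,"dy":0,"dz":-0.8,"yaw":0,"gripper":-1},{"dx":0,"dy":0,"dz":-0.7,"yaw":0,"gripper":-1},{"dx":0.6,"dy":0,"dz":0,"yaw":0,"gripper":-1},{"dx":0.8,"dy":0,"dz":0,"yaw":0,"gripper":-1},{"dx":0.6,"dy":-0.05,"dz":0,"yaw":0,"gripper":-1},{"dx":0.38,"dy":0,"dz":0,"yaw":0,"gripper":-1},{"dx":0,"dy":0,"dz":0,"yaw":0,"gripper":-1}]'

```text
clock: 8.65
ee_pos: [0.5877, 0.1751, 0.2472]
tool_rot: [-0.0, 1.0, -0.001, 0.001]
wrist_force: [-1.7, 1.0, 0.0]
grip_width: 1.001
```

```bash
python3 - <<'E'
from h import *
st()
im,K,W=grab('wrist','w4')
c0=(.584,.176)
for _ in range(2):
    r=rayedge(im,K,W,c0,.12,.042,.055,1);c0=r[0]
print('ring',r)
d=(.586,.1755)
for _ in range(2):
    r=rayedge(im,K,W,d,.184,.014,.021,1);d=r[0]; print('drum',r)
draw(im,K,W,(.586,.1755),.017,.184); cv2.imwrite('pics/w4b.png',im)
E
```

```text
t 8.65 p [0.5877 0.1751 0.2472] psi -0.06 F [-1.7  1.   0. ] g 1.001
ring (array([0.58377749, 0.17689269]), np.float64(0.04960604521651413), np.int64(70), np.float64(4.691836509616269e-05))
drum (array([0.58441212, 0.17588383]), np.float64(0.018125114278353654), np.int64(52), np.float64(0.0005257865288416454))
drum (array([0.58452876, 0.17652911]), np.float64(0.017851134408448033), np.int64(50), np.float64(0.0005548316744790696))
```

View pics/w4b.png

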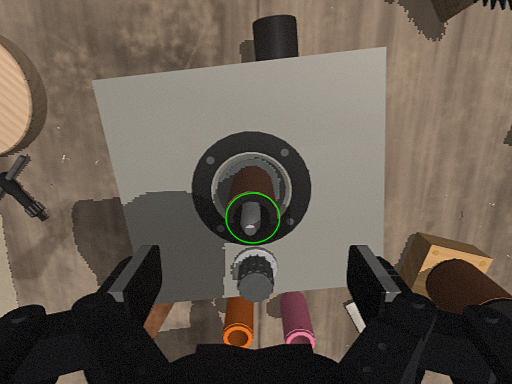

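The cap stands upright on the table at (256,275). The overlaid circle matches the drum's rim at (252,217). I'll go down and grip the drum.

>>> apply_moves --deltas '[{"dx":-0.05,"dy":0,"dz":0.5,"yaw":0,"gripper":-1},{"dx":0,"dy":0,"dz":0.7,"yaw":0,"gripper":-1},{"dx":0,"dy":0,"dz":0.8,"yaw":0,"gripper":-1},{"dx":0,"dy":0,"dz":0.6,"yaw":0,"gripper":-1},{"dx":0,"dy":0,"dz":0.3,"yaw":0,"gripper":-1},{"dx":0,"dy":0,"dz":0,"yaw":0,"gripper":-1},{"dx":0,"dy":0,"dz":0,"yaw":0,"gripper":1},{"dx":0,"dy":0,"dz":0,"yaw":0,"gripper":1},{"dx":0,"dy":0,"dz":0,"yaw":0,"gripper":1},{"dx":0,"dy":0,"dz":0,"yaw":0,"gripper":1},{"dx":0,"dy":0,"dz":0,"yaw":0,"gripper":1},{"dx":0,"dy":0,"dz":0,"yaw":0,"gripper":1},{"dx":0,"dy":0,"dz":0,"yaw":0,"gripper":1}]'

```text
clock: 9.78
ee_pos: [0.5848, 0.1753, 0.1607]
tool_rot: [-0.0, 1.0, -0.0, 0.001]
wrist_force: [-2.1, -0.2, 6.8]
grip_width: 0.395
```

>>> apply_moves --deltas '[{"dx":0,"dy":0,"dz":-0.3,"yaw":0,"gripper":1},{"dx":0,"dy":0,"dz":-0.7,"yaw":0,"gripper":1},{"dx":0,"dy":0,"dz":-0.8,"yaw":0,"gripper":1},{"dx":0,"dy":0,"dz":-0.8,"yaw":0,"gripper":1},{"dx":0,"dy":0,"dz":-0.8,"yaw":0,"gripper":1},{"dx":0,"dy":0,"dz":-0.5,"yaw":0,"gripper":1},{"dx":0,"dy":0,"dz":0,"yaw":0,"gripper":1}]'

```text
clock: 10.37
ee_pos: [0.5856, 0.1755, 0.281]
tool_rot: [-0.001, 1.0, -0.0, 0.003]
wrist_force: [0.8, -0.0, -1.1]
grip_width: 0.392
```

>>> apply_moves --deltas '[{"dx":-0.2,"dy":0.5,"dz":0,"yaw":0,"gripper":1},{"dx":-0.263,"dy":0.85,"dz":0,"yaw":0,"gripper":1},{"dx":-0.263,"dy":0.85,"dz":0,"yaw":0,"gripper":1},{"dx":-0.263,"dy":0.85,"dz":0,"yaw":0,"gripper":1},{"dx":-0.263,"dy":0.85,"dz":0,"yaw":0,"gripper":1},{"dx":-0.263,"dy":0.85,"dz":0,"yaw":0,"gripper":1},{"dx":-0.263,"dy":0.85,"dz":0,"yaw":0,"gripper":1},{"dx":-0.263,"dy":0.85,"dz":0,"yaw":0,"gripper":1},{"dx":-0.263,"dy":0.85,"dz":0,"yaw":0,"gripper":1},{"dx":-0.263,"dy":0.85,"dz":0,"yaw":0,"gripper":1},{"dx":-0.263,"dy":0.85,"dz":0,"yaw":0,"gripper":1},{"dx":-0.263,"dy":0.85,"dz":0,"yaw":0,"gripper":1},{"dx":-0.263,"dy":0.85,"dz":0,"yaw":0,"gripper":1},{"dx":-0.263,"dy":0.85,"dz":0,"yaw":0,"gripper":1},{"dx":-0.263,"dy":0.85,"dz":0,"yaw":0,"gripper":1},{"dx":-0.263,"dy":0.85,"dz":0,"yaw":0,"gripper":1},{"dx":-0.263,"dy":0.85,"dz":0,"yaw":0,"gripper":1},{"dx":-0.263,"dy":0.85,"dz":0,"yaw":0,"gripper":1},{"dx":-0.1,"dy":0.35,"dz":0,"yaw":0,"gripper":1},{"dx":0,"dy":0,"dz":0,"yaw":0,"gripper":1}]'

```text
clock: 12.03
ee_pos: [0.4401, -0.2855, 0.2764]
tool_rot: [0.0, 1.0, -0.001, -0.0]
wrist_force: [-0.0, 0.2, -1.9]
grip_width: 0.394
```

```bash
python3 - <<'E'
from h import *
st()
im,K,W=grab('wrist','w5')
for t in ["stand_middle"]:
    print(t,[(np.round(x['xyz'],4),round(x['conf'],2)) for x in finder.tip_of('wrist',t)])
c0=(.443,-.284)
for _ in range(2):
    r=rayedge(im,K,W,c0,.036,.023,.036,1);print('well',r);c0=r[0]
draw(im,K,W,c0,.029,.036);cv2.imwrite('pics/w5b.png',im)
E
```

```text
t 12.03 p [ 0.4401 -0.2855  0.2764] psi -0.17 F [-0.   0.2 -1.9] g 0.394
stand_middle [(array([ 0.4434, -0.2894,  0.0011]), 0.58)]
well (array([ 0.4470527 , -0.28433126]), np.float64(0.029777849144216186), np.int64(72), np.float64(0.0004405306528510552))
well (array([ 0.44703801, -0.28431815]), np.float64(0.02979358369580164), np.int64(72), np.float64(0.00043461970175318076))
```

View pics/w5b.png

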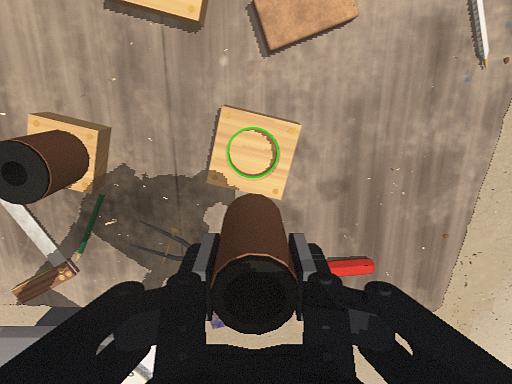

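The well shows clearly at (252,153), and the drum hangs straight in the jaws. I'll lower it.

>>> apply_moves --deltas '[{"dx":0.2,"dy":-0.05,"dz":0.3,"yaw":0,"gripper":1},{"dx":0,"dy":0,"dz":0.7,"yaw":0,"gripper":1},{"dx":0,"dy":0,"dz":0.8,"yaw":0,"gripper":1},{"dx":0,"dy":0,"dz":0.8,"yaw":0,"gripper":1},{"dx":0,"dy":0,"dz":0.8,"yaw":0,"gripper":1},{"dx":0,"dy":0,"dz":0.8,"yaw":0,"gripper":1},{"dx":0,"dy":0,"dz":0.8,"yaw":0,"gripper":1},{"dx":0,"dy":0,"dz":0.7,"yaw":0,"gripper":1},{"dx":0,"dy":0,"dz":0.5,"yaw":0,"gripper":1},{"dx":0,"dy":0,"dz":0.3,"yaw":0,"gripper":1},{"dx":0,"dy":0,"dz":0.1,"yaw":0,"gripper":1},{"dx":0,"dy":0,"dz":0,"yaw":0,"gripper":1}]'

```text
clock: 13.13
ee_pos: [0.4471, -0.2814, 0.0783]
tool_rot: [-0.0, 1.0, 0.0, -0.0]
wrist_force: [-0.1, 0.4, -1.0]
grip_width: 0.392
```

>>> apply_moves --deltas '[{"dx":0,"dy":0,"dz":0.1,"yaw":0,"gripper":1},{"dx":0,"dy":0,"dz":0.07,"yaw":0,"gripper":1},{"dx":0,"dy":0,"dz":0.04,"yaw":0,"gripper":1},{"dx":0,"dy":0,"dz":0,"yaw":0,"gripper":1}]'

```text
clock: 13.47
ee_pos: [0.447, -0.2823, 0.0727]
tool_rot: [0.0, 1.0, -0.0, 0.0]
wrist_force: [-0.5, -0.4, -1.9]
grip_width: 0.392
```

>>> apply_moves --deltas '[{"dx":0,"dy":0,"dz":0.05,"yaw":0,"gripper":1},{"dx":0,"dy":0,"dz":0.03,"yaw":0,"gripper":1},{"dx":0,"dy":0,"dz":0,"yaw":0,"gripper":1}]'

```text
clock: 13.72
ee_pos: [0.4471, -0.2824, 0.0707]
tool_rot: [0.0, 1.0, -0.0, 0.0]
wrist_force: [-1.5, 2.0, 11.7]
grip_width: 0.388
```

>>> apply_moves --deltas '[{"dx":0,"dy":0,"dz":0,"yaw":0,"gripper":-1},{"dx":0,"dy":0,"dz":0,"yaw":0,"gripper":-1},{"dx":0,"dy":0,"dz":0,"yaw":0,"gripper":-1},{"dx":0,"dy":0,"dz":0,"yaw":0,"gripper":-1},{"dx":0,"dy":0,"dz":0,"yaw":0,"gripper":-1},{"dx":0,"dy":0,"dz":-0.4,"yaw":0,"gripper":-1},{"dx":0,"dy":0,"dz":-0.8,"yaw":0,"gripper":-1},{"dx":0,"dy":0,"dz":-0.9,"yaw":0,"gripper":-1},{"dx":0,"dy":0,"dz":-0.9,"yaw":0,"gripper":-1},{"dx":0,"dy":0,"dz":-0.9,"yaw":0,"gripper":-1},{"dx":0,"dy":0,"dz":-0.8,"yaw":0,"gripper":-1},{"dx":0.6,"dy":-0.3,"dz":0,"yaw":0,"gripper":-1},{"dx":0.9,"dy":-0.42,"dz":0,"yaw":0,"gripper":-1},{"dx":0.9,"dy":-0.42,"dz":0,"yaw":0,"gripper":-1},{"dx":0.9,"dy":-0.42,"dz":0,"yaw":0,"gripper":-1},{"dx":0.9,"dy":-0.42,"dz":0,"yaw":0,"gripper":-1},{"dx":0.9,"dy":-0.42,"dz":0,"yaw":0,"gripper":-1},{"dx":0.9,"dy":-0.42,"dz":0,"yaw":0,"gripper":-1},{"dx":0.5,"dy":-0.2,"dz":0,"yaw":0,"gripper":-1},{"dx":0,"dy":0,"dz":0,"yaw":0,"gripper":-1}]'

```text
clock: 15.38
ee_pos: [0.6445, -0.19, 0.2105]
tool_rot: [-0.0, 1.0, 0.001, 0.0]
wrist_force: [-0.5, 0.2, 0.5]
grip_width: 0.995
```

```bash
python3 - <<'E'
from h import *
st()
im,K,W=grab('wrist','w6')
for t in ["stand_large","drum_middle"]:
    print(t,[(np.round(x['xyz'],4),round(x['conf'],2)) for x in finder.tip_of('wrist',t)])
c0=(.65,-.19)
for _ in range(3):
    r=rayedge(im,K,W,c0,.036,.032,.045,1);print('well',r);c0=r[0]
d=(.65,-.187)
for _ in range(3):
    r=rayedge(im,K,W,d,.094,.008,.016,1);print('drumbore',r);d=r[0]
draw(im,K,W,c0,.036,.036);draw(im,K,W,d,.024,.094,(0,0,255));draw(im,K,W,d,.0115,.094,(255,0,255));cv2.imwrite('pics/w6b.png',im)
E
```

```text
t 15.38 p [ 0.6445 -0.19    0.2105] psi 0.09 F [-0.5  0.2  0.5] g 0.995
stand_large [(array([ 0.6496, -0.1911,  0.0023]), 0.86)]
drum_middle [(array([ 0.6487, -0.1907,  0.0143]), 0.56)]
well (array([ 0.64844043, -0.19049757]), np.float64(0.03934102934894669), np.int64(46), np.float64(0.00040604005389320406))
well (array([ 0.64844047, -0.19047933]), np.float64(0.03932553008705212), np.int64(43), np.float64(0.000443939106521441))
well (array([ 0.64832662, -0.19051676]), np.float64(0.03943669048282464), np.int64(41), np.float64(0.00041611712035332846))
drumbore (array([ 0.65058426, -0.19021516]), np.float64(0.011673676880745004), np.int64(60), np.float64(0.00024365477559326767))
drumbore (array([ 0.65089847, -0.19047157]), np.float64(0.011763230858874107), np.int64(58), np.float64(0.0002321615740091285))
drumbore (array([ 0.65087054, -0.19043405]), np.float64(0.011722962374731565), np.int64(58), np.float64(0.00023728943738458928))
```

View pics/w6b.png

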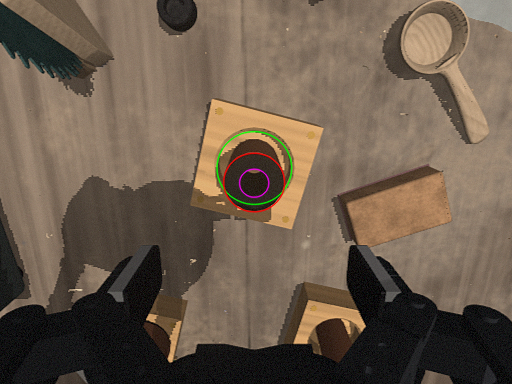

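The drum's rim and bore match the overlay at (254,183). I'll grip the middle drum.

>>> apply_moves --deltas '[{"dx":0.21,"dy":0.0,"dz":0.4,"yaw":0,"gripper":-1},{"dx":0,"dy":0,"dz":0.8,"yaw":0,"gripper":-1},{"dx":0,"dy":0,"dz":0.9,"yaw":0,"gripper":-1},{"dx":0,"dy":0,"dz":0.9,"yaw":0,"gripper":-1},{"dx":0,"dy":0,"dz":0.8,"yaw":0,"gripper":-1},{"dx":0,"dy":0,"dz":0.6,"yaw":0,"gripper":-1},{"dx":0,"dy":0,"dz":0.25,"yaw":0,"gripper":-1},{"dx":0,"dy":0,"dz":0,"yaw":0,"gripper":-1},{"dx":0,"dy":0,"dz":0,"yaw":0,"gripper":1},{"dx":0,"dy":0,"dz":0,"yaw":0,"gripper":1},{"dx":0,"dy":0,"dz":0,"yaw":0,"gripper":1},{"dx":0,"dy":0,"dz":0,"yaw":0,"gripper":1},{"dx":0,"dy":0,"dz":0,"yaw":0,"gripper":1},{"dx":0,"dy":0,"dz":0,"yaw":0,"gripper":1}]'

```text
clock: 16.7
ee_pos: [0.649, -0.1921, 0.0732]
tool_rot: [0.001, 1.0, -0.0, 0.001]
wrist_force: [-1.1, -0.5, 7.3]
grip_width: 0.56
```

>>> apply_moves --deltas '[{"dx":0,"dy":0,"dz":-0.3,"yaw":0,"gripper":1},{"dx":0,"dy":0,"dz":-0.7,"yaw":0,"gripper":1},{"dx":0,"dy":0,"dz":-0.9,"yaw":0,"gripper":1},{"dx":0,"dy":0,"dz":-0.9,"yaw":0,"gripper":1},{"dx":0,"dy":0,"dz":-0.9,"yaw":0,"gripper":1},{"dx":0,"dy":0,"dz":-0.9,"yaw":0,"gripper":1},{"dx":0,"dy":0,"dz":-0.9,"yaw":0,"gripper":1},{"dx":0,"dy":0,"dz":-0.9,"yaw":0,"gripper":1},{"dx":0,"dy":0,"dz":-0.7,"yaw":0,"gripper":1},{"dx":0,"dy":0,"dz":0,"yaw":0,"gripper":1}]'

```text
clock: 17.53
ee_pos: [0.6497, -0.1922, 0.2907]
tool_rot: [0.001, 1.0, -0.0, 0.004]
wrist_force: [0.6, -0.3, -1.9]
grip_width: 0.562
```

>>> apply_moves --deltas '[{"dx":-0.08,"dy":-0.4,"dz":0,"yaw":0,"gripper":1},{"dx":-0.15,"dy":-0.83,"dz":0,"yaw":0,"gripper":1},{"dx":-0.15,"dy":-0.83,"dz":0,"yaw":0,"gripper":1},{"dx":-0.15,"dy":-0.83,"dz":0,"yaw":0,"gripper":1},{"dx":-0.15,"dy":-0.83,"dz":0,"yaw":0,"gripper":1},{"dx":-0.15,"dy":-0.83,"dz":0,"yaw":0,"gripper":1},{"dx":-0.15,"dy":-0.83,"dz":0,"yaw":0,"gripper":1},{"dx":-0.15,"dy":-0.83,"dz":0,"yaw":0,"gripper":1},{"dx":-0.15,"dy":-0.83,"dz":0,"yaw":0,"gripper":1},{"dx":-0.15,"dy":-0.83,"dz":0,"yaw":0,"gripper":1},{"dx":-0.15,"dy":-0.83,"dz":0,"yaw":0,"gripper":1},{"dx":-0.15,"dy":-0.83,"dz":0,"yaw":0,"gripper":1},{"dx":-0.15,"dy":-0.83,"dz":0,"yaw":0,"gripper":1},{"dx":-0.15,"dy":-0.83,"dz":0,"yaw":0,"gripper":1},{"dx":-0.15,"dy":-0.83,"dz":0,"yaw":0,"gripper":1},{"dx":-0.05,"dy":-0.2,"dz":0,"yaw":0,"gripper":1},{"dx":0,"dy":0,"dz":0,"yaw":0,"gripper":1},{"dx":0,"dy":0,"dz":0,"yaw":0,"gripper":1}]'

```text
clock: 19.03
ee_pos: [0.5809, 0.1749, 0.2841]
tool_rot: [0.0, 1.0, 0.0, -0.001]
wrist_force: [0.1, -0.9, -0.8]
grip_width: 0.558
```

```bash
python3 - <<'E'
from h import *
st()
im,K,W=grab('wrist','w7')
p=sensors.sense()['ee_pos']
c0=(.584,.176)
for _ in range(2):
    r=rayedge(im,K,W,c0,.12,.042,.055,1);print('ring',r);c0=r[0]
draw(im,K,W,c0,.0065,.186,(255,0,255))
draw(im,K,W,p,.024,p[2]+.0225,(0,255,0));draw(im,K,W,p,.0115,p[2]+.0225,(0,255,0))
cv2.imwrite('pics/w7b.png',im)
E
```

```text
t 19.03 p [0.5809 0.1749 0.2841] psi 0.02 F [ 0.1 -0.9 -0.8] g 0.558
ring (array([0.58398637, 0.17689185]), np.float64(0.04957001033040229), np.int64(53), np.float64(0.00012001932940869664))
ring (array([0.5839898 , 0.17688233]), np.float64(0.04960660314040323), np.int64(53), np.float64(4.509344400847436e-05))
```

View pics/w7b.png

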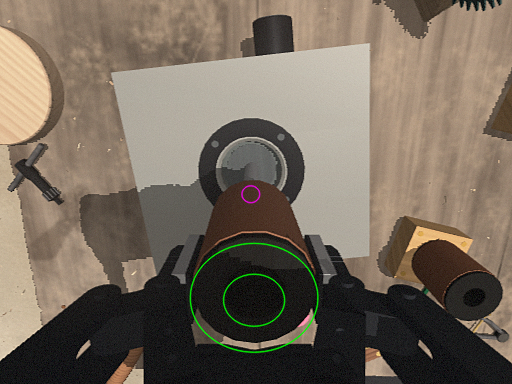

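```bash
python3 - <<'E'
from h import *
im=cv2.imread('pics/w7.png');c=cams.get_calibration('wrist');K=c['camera_matrix'];T=pose();W=T@c['tool_from_camera'];p=T[:3,3]
v=np.clip(im[220:370,170:340].astype(float)*3,0,255).astype(np.uint8)
cv2.imwrite('pics/w7c.png',cv2.resize(v,None,fx=4,fy=4,interpolation=cv2.INTER_CUBIC))
for dz in(.020,.0225,.025):
    d=p[:2]+[.003,0]
    for _ in range(4):
        r=rayedge(np.clip(im.astype(float)*3,0,255).astype(np.uint8),K,W,d,p[2]+dz,.008,.015,1);d=r[0]
    print(dz,'bore off',(d-p[:2]).round(4),r[1:])
E
```

```text
0.02 bore off [ 0.0021 -0.001 ] (np.float64(0.011820272748909988), np.int64(63), np.float64(0.00026945685639853206))
0.0225 bore off [ 0.0038 -0.001 ] (np.float64(0.011555597225933049), np.int64(64), np.float64(0.0002437581831181249))
0.025 bore off [ 0.0056 -0.001 ] (np.float64(0.011307596650447015), np.int64(64), np.float64(0.0002966314253414266))
```

View pics/w7c.png

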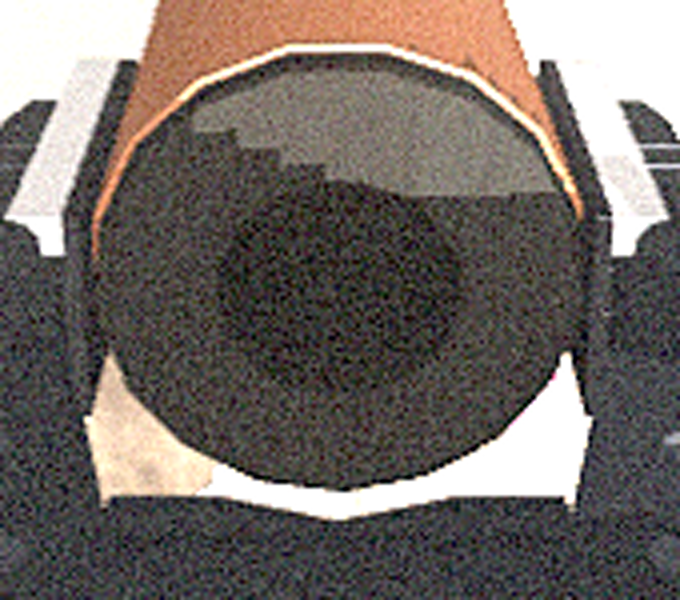

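The held drum's bore sits about 3 mm ahead (+x) of the TCP. I'll correct for that in y and x and lower in steps.

>>> apply_moves --deltas '[{"dx":0,"dy":-0.085,"dz":0.3,"yaw":0,"gripper":1},{"dx":0,"dy":0,"dz":0.4,"yaw":0,"gripper":1},{"dx":0,"dy":0,"dz":0.3,"yaw":0,"gripper":1},{"dx":0,"dy":0,"dz":0.2,"yaw":0,"gripper":1},{"dx":0,"dy":0,"dz":0,"yaw":0,"gripper":1},{"dx":0,"dy":0,"dz":0,"yaw":0,"gripper":1}]'

```text
clock: 19.58
ee_pos: [0.5815, 0.1772, 0.2483]
tool_rot: [0.0, 1.0, -0.0, -0.0]
wrist_force: [-0.1, -0.1, -2.0]
grip_width: 0.558
```

```bash
python3 - <<'E'
from h import *
st()
im,K,W=grab('scene','s8')
cv2.imwrite('pics/s8c.png',cv2.resize(im[130:320,90:290],None,fx=3,fy=3,interpolation=cv2.INTER_CUBIC))
E
```

```text
t 19.58 p [0.5815 0.1772 0.2483] psi -0.06 F [-0.1 -0.1 -2. ] g 0.558
```

View pics/s8c.png

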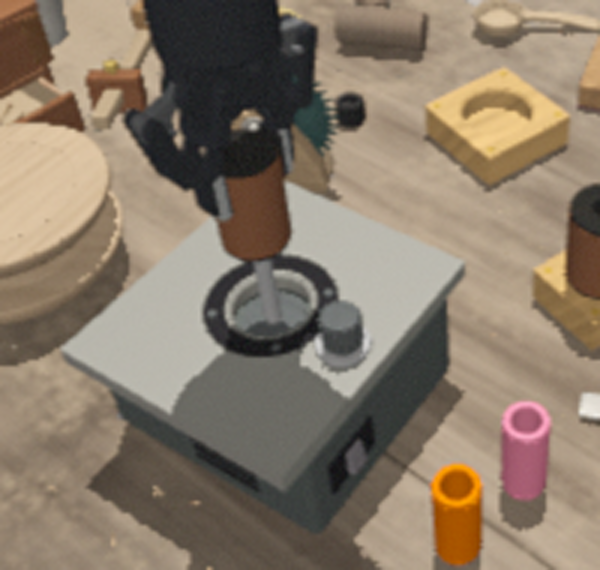

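The drum hangs over the spindle with no side force, and the cap stands beside it at (343,333). I'll continue down.

>>> apply_moves --deltas '[{"dx":0,"dy":0,"dz":0.3,"yaw":0,"gripper":1},{"dx":0,"dy":0,"dz":0.4,"yaw":0,"gripper":1},{"dx":0,"dy":0,"dz":0.4,"yaw":0,"gripper":1},{"dx":0,"dy":0,"dz":0.4,"yaw":0,"gripper":1},{"dx":0,"dy":0,"dz":0.3,"yaw":0,"gripper":1},{"dx":0,"dy":0,"dz":0,"yaw":0,"gripper":1}]'

```text
clock: 20.13
ee_pos: [0.5807, 0.1773, 0.1927]
tool_rot: [0.0, 1.0, -0.0, -0.001]
wrist_force: [0.2, -0.1, -2.0]
grip_width: 0.561
```

>>> apply_moves --deltas '[{"dx":0,"dy":0,"dz":0.2,"yaw":0,"gripper":1},{"dx":0,"dy":0,"dz":0.2,"yaw":0,"gripper":1},{"dx":0,"dy":0,"dz":0.2,"yaw":0,"gripper":1},{"dx":0,"dy":0,"dz":0.1,"yaw":0,"gripper":1},{"dx":0,"dy":0,"dz":0,"yaw":0,"gripper":1}]'

```text
clock: 20.55
ee_pos: [0.5812, 0.1774, 0.1729]
tool_rot: [0.0, 1.0, -0.0, -0.0]
wrist_force: [-0.4, 0.3, -2.9]
grip_width: 0.554
```

>>> apply_moves --deltas '[{"dx":0,"dy":0,"dz":0.12,"yaw":0,"gripper":1},{"dx":0,"dy":0,"dz":0.12,"yaw":0,"gripper":1},{"dx":0,"dy":0,"dz":0.05,"yaw":0,"gripper":1},{"dx":0,"dy":0,"dz":0,"yaw":0,"gripper":1}]'

```text
clock: 20.88
ee_pos: [0.5814, 0.1775, 0.1645]
tool_rot: [0.0, 1.0, -0.0, -0.0]
wrist_force: [-0.0, 0.1, -2.4]
grip_width: 0.558
```

>>> apply_moves --deltas '[{"dx":0,"dy":0,"dz":0.06,"yaw":0,"gripper":1},{"dx":0,"dy":0,"dz":0.05,"yaw":0,"gripper":1},{"dx":0,"dy":0,"dz":0,"yaw":0,"gripper":1}]'

```text
clock: 21.13
ee_pos: [0.582, 0.178, 0.1628]
tool_rot: [-0.0, 1.0, -0.0, 0.001]
wrist_force: [-4.6, 1.9, 14.3]
grip_width: 0.56
```

The floor contact matches the expected seated height. I'll release and rise.

>>> apply_moves --deltas '[{"dx":0,"dy":0,"dz":0,"yaw":0,"gripper":-1},{"dx":0,"dy":0,"dz":0,"yaw":0,"gripper":-1},{"dx":0,"dy":0,"dz":0,"yaw":0,"gripper":-1},{"dx":0,"dy":0,"dz":0,"yaw":0,"gripper":-1},{"dx":0,"dy":0,"dz":0,"yaw":0,"gripper":-1},{"dx":0,"dy":0,"dz":-0.4,"yaw":0,"gripper":-1},{"dx":0,"dy":0,"dz":-0.8,"yaw":0,"gripper":-1},{"dx":0,"dy":0,"dz":-0.8,"yaw":0,"gripper":-1},{"dx":0,"dy":0,"dz":-0.7,"yaw":0,"gripper":-1},{"dx":-0.6,"dy":0,"dz":-0.6,"yaw":0,"gripper":-1},{"dx":-0.8,"dy":0.05,"dz":0,"yaw":0,"gripper":-1},{"dx":-0.6,"dy":0.05,"dz":0,"yaw":0,"gripper":-1},{"dx":-0.25,"dy":0.03,"dz":0,"yaw":0,"gripper":-1},{"dx":0,"dy":0,"dz":0,"yaw":0,"gripper":-1}]'

```text
clock: 22.3
ee_pos: [0.5128, 0.1735, 0.2608]
tool_rot: [0.0, 1.0, -0.0, -0.0]
wrist_force: [0.7, 1.0, -0.1]
grip_width: 1.001
```

```bash
python3 - <<'E'
from h import *
st()
im,K,W=grab('wrist','w9')
print('cap',[(np.round(x['xyz'],4),round(x['conf'],2)) for x in finder.tip_of('wrist','cap')])
p=sensors.sense()['ee_pos']
c0=(.584,.176)
for _ in range(2):
    r=rayedge(im,K,W,c0,.12,.042,.055,1);c0=r[0]
print('ring',r)
d=(.584,.176)
for _ in range(3):
    r=rayedge(np.clip(im.astype(float)*2,0,255).astype(np.uint8),K,W,d,.184,.02,.028,1);print('drum',r);d=r[0]
e=np.array((.5155,.175))
for _ in range(3):
    r=rayedge(im,K,W,e,.154,.011,.018,1);print('cap',r);e=r[0]
draw(im,K,W,d,.024,.184,(0,255,0));draw(im,K,W,c0,.0065,.186,(255,0,255))
e=(.5155,.175)
draw(im,K,W,e,.0145,.154,(0,255,0));draw(im,K,W,e,.02,.126,(0,255,255))
cv2.imwrite('pics/w9b.png',im)
E
```

```text
t 22.3 p [0.5128 0.1735 0.2608] psi -0.01 F [ 0.7  1.  -0.1] g 1.001
cap [(array([0.5167, 0.174 , 0.1215]), 0.65), (array([ 0.4422, -0.0559, -0.0028]), 0.18)]
ring (array([0.58389112, 0.17689794]), np.float64(0.04962792682056403), np.int64(72), np.float64(6.0297051832835335e-05))
drum (array([0.58369678, 0.17784491]), np.float64(0.02343191041323159), np.int64(55), np.float64(0.00016268881283722307))
drum (array([0.58373068, 0.1778379 ]), np.float64(0.023378644924078), np.int64(54), np.float64(0.00021293328337109393))
drum (array([0.58375476, 0.17777556]), np.float64(0.02335837110728075), np.int64(55), np.float64(0.00022228984230283872))
cap (array([0.51639933, 0.17514845]), np.float64(0.01628675497407217), np.int64(40), np.float64(0.00038754400155087984))
cap (array([0.51684779, 0.17531377]), np.float64(0.016500483373458524), np.int64(47), np.float64(0.00030416988312591015))
cap (array([0.5170628 , 0.17530421]), np.float64(0.01657684731165849), np.int64(52), np.float64(0.000377388789483898))
```

View pics/w9b.png

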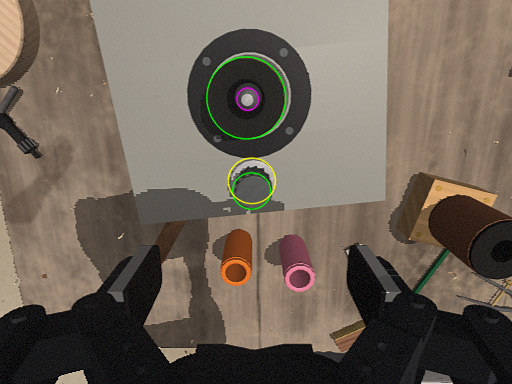

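The middle drum is seated around the spindle, as shown at (247,98). I'll check the cap's position in a crop.

```bash
python3 - <<'E'
from h import *
im=cv2.imread('pics/w9.png');c=cams.get_calibration('wrist');K=c['camera_matrix'];W=pose()@c['tool_from_camera']
im=cv2.resize(im,None,fx=4,fy=4,interpolation=cv2.INTER_CUBIC);K=K.copy();K[:2]*=4
o=[]
for e in((.5155,.175),(.5165,.1745)):
    v=im.copy();draw(v,K,W,e,.0145,.154,(0,255,0));draw(v,K,W,e,.02,.1205,(0,255,255));draw(v,K,W,e,.02,.126,(0,0,255))
    o.append(v[560:880,860:1160])
cv2.imwrite('pics/w9c.png',np.hstack(o))
E
```

```text
(no output)
```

View pics/w9c.png

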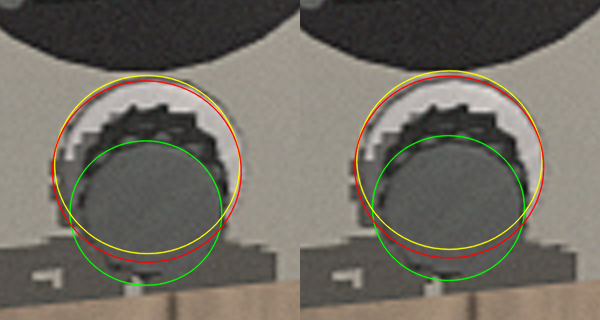

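>>> apply_moves --deltas '[{"dx":0.1,"dy":-0.02,"dz":0.4,"yaw":0,"gripper":-1},{"dx":0,"dy":0,"dz":0.8,"yaw":0,"gripper":-1},{"dx":0,"dy":0,"dz":0.8,"yaw":0,"gripper":-1},{"dx":0,"dy":0,"dz":0.8,"yaw":0,"gripper":-1},{"dx":0,"dy":0,"dz":0.6,"yaw":0,"gripper":-1},{"dx":0,"dy":0,"dz":0.3,"yaw":0,"gripper":-1},{"dx":0,"dy":0,"dz":0,"yaw":0,"gripper":-1},{"dx":0,"dy":0,"dz":0,"yaw":0,"gripper":1},{"dx":0,"dy":0,"dz":0,"yaw":0,"gripper":1},{"dx":0,"dy":0,"dz":0,"yaw":0,"gripper":1},{"dx":0,"dy":0,"dz":0,"yaw":0,"gripper":1},{"dx":0,"dy":0,"dz":0,"yaw":0,"gripper":1},{"dx":0,"dy":0,"dz":0,"yaw":0,"gripper":1},{"dx":0,"dy":0,"dz":0,"yaw":0,"gripper":1}]'

```text
clock: 23.57
ee_pos: [0.5174, 0.1743, 0.1505]
tool_rot: [-0.0, 1.0, -0.0, 0.001]
wrist_force: [-2.0, -0.8, 8.1]
grip_width: 0.311
```

>>> apply_moves --deltas '[{"dx":0,"dy":0,"dz":-0.3,"yaw":0,"gripper":1},{"dx":0,"dy":0,"dz":-0.7,"yaw":0,"gripper":1},{"dx":0,"dy":0,"dz":-0.8,"yaw":0,"gripper":1},{"dx":0,"dy":0,"dz":-0.8,"yaw":0,"gripper":1},{"dx":0,"dy":0,"dz":-0.4,"yaw":0,"gripper":1},{"dx":0.3,"dy":0,"dz":0,"yaw":0,"gripper":1},{"dx":0.5,"dy":0,"dz":0,"yaw":0,"gripper":1},{"dx":0.5,"dy":-0.07,"dz":0,"yaw":0,"gripper":1},{"dx":0.5,"dy":0,"dz":0,"yaw":0,"gripper":1},{"dx":0.3,"dy":0,"dz":0,"yaw":0,"gripper":1},{"dx":0.1,"dy":0,"dz":0,"yaw":0,"gripper":1},{"dx":0,"dy":0,"dz":0,"yaw":0,"gripper":1},{"dx":0,"dy":0,"dz":0,"yaw":0,"gripper":1}]'

```text
clock: 24.65
ee_pos: [0.5825, 0.1762, 0.2392]
tool_rot: [0.0, 1.0, -0.0, -0.0]
wrist_force: [-0.2, -0.7, -0.6]
grip_width: 0.309
```

```bash
python3 - <<'E'
from h import *
st()
im,K,W=grab('wrist','w10')
p=sensors.sense()['ee_pos']
c0=(.584,.176)
for _ in range(2):
    r=rayedge(im,K,W,c0,.12,.042,.055,1);c0=r[0]
print('ring',r)
draw(im,K,W,p,.0145,p[2]+.005,(0,255,0));draw(im,K,W,p,.02,p[2]-.023,(0,255,255))
cv2.imwrite('pics/w10b.png',cv2.resize(im[:,100:400],None,fx=1.56,fy=1.56))
E
```

```text
t 24.65 p [0.5825 0.1762 0.2392] psi -0.03 F [-0.2 -0.7 -0.6] g 0.309
ring (array([0.58407117, 0.17694322]), np.float64(0.049535870139460085), np.int64(59), np.float64(8.494690152253712e-05))
```

View pics/w10b.png

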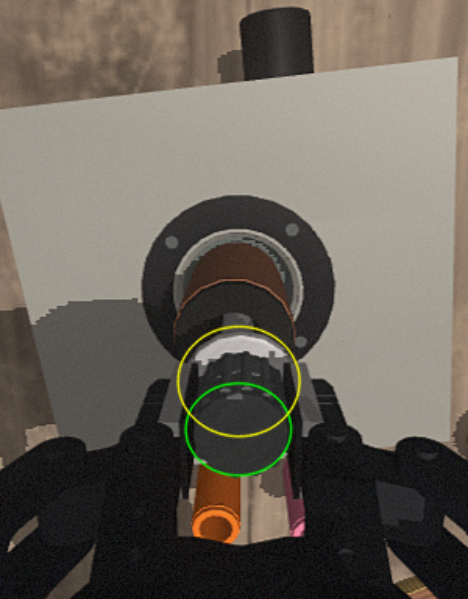

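The cap hangs above the drum, and the cap outline agrees to within about 1 mm. I'll lower it gently.

>>> apply_moves --deltas '[{"dx":0.05,"dy":-0.03,"dz":0.15,"yaw":0,"gripper":1},{"dx":0,"dy":0,"dz":0.15,"yaw":0,"gripper":1},{"dx":0,"dy":0,"dz":0.1,"yaw":0,"gripper":1},{"dx":0,"dy":0,"dz":0.1,"yaw":0,"gripper":1},{"dx":0,"dy":0,"dz":0,"yaw":0,"gripper":1}]'

```text
clock: 25.12
ee_pos: [0.5841, 0.1771, 0.2238]
tool_rot: [0.0, 1.0, -0.0, -0.001]
wrist_force: [0.1, -0.5, -0.3]
grip_width: 0.313
```

>>> apply_moves --deltas '[{"dx":0,"dy":0,"dz":0.1,"yaw":0,"gripper":1},{"dx":0,"dy":0,"dz":0.1,"yaw":0,"gripper":1},{"dx":0,"dy":0,"dz":0,"yaw":0,"gripper":1}]'

```text
clock: 25.37
ee_pos: [0.5843, 0.1772, 0.218]
tool_rot: [0.0, 1.0, -0.0, -0.0]
wrist_force: [0.5, -0.5, -0.8]
grip_width: 0.312
```

>>> apply_moves --deltas '[{"dx":0,"dy":0,"dz":0.08,"yaw":0,"gripper":1},{"dx":0,"dy":0,"dz":0.06,"yaw":0,"gripper":1},{"dx":0,"dy":0,"dz":0,"yaw":0,"gripper":1}]'

```text
clock: 25.62
ee_pos: [0.5848, 0.1772, 0.2146]
tool_rot: [-0.0, 1.0, -0.0, 0.0]
wrist_force: [0.8, 0.0, -1.0]
grip_width: 0.314
```

>>> apply_moves --deltas '[{"dx":0,"dy":0,"dz":0.05,"yaw":0,"gripper":1},{"dx":0,"dy":0,"dz":0.03,"yaw":0,"gripper":1},{"dx":0,"dy":0,"dz":0,"yaw":0,"gripper":1}]'

```text
clock: 25.87
ee_pos: [0.5856, 0.1774, 0.2144]
tool_rot: [-0.0, 1.0, -0.0, 0.002]
wrist_force: [-7.5, -1.5, 29.3]
grip_width: 0.311
```

>>> apply_moves --deltas '[{"dx":0,"dy":0,"dz":-0.05,"yaw":0,"gripper":1},{"dx":0,"dy":0,"dz":0,"yaw":0,"gripper":-1},{"dx":0,"dy":0,"dz":0,"yaw":0,"gripper":-1},{"dx":0,"dy":0,"dz":0,"yaw":0,"gripper":-1},{"dx":0,"dy":0,"dz":0,"yaw":0,"gripper":-1},{"dx":0,"dy":0,"dz":0,"yaw":0,"gripper":-1},{"dx":0,"dy":0,"dz":-0.4,"yaw":0,"gripper":-1},{"dx":0,"dy":0,"dz":-0.8,"yaw":0,"gripper":-1},{"dx":0,"dy":0,"dz":-0.8,"yaw":0,"gripper":-1},{"dx":0,"dy":0,"dz":0,"yaw":0,"gripper":-1}]'

```text
clock: 26.7
ee_pos: [0.5862, 0.1776, 0.2778]
tool_rot: [-0.001, 1.0, -0.0, 0.003]
wrist_force: [1.3, -0.5, 0.9]
grip_width: 0.999
```

```bash
python3 - <<'E'
from h import *
st()
im,K,W=grab('wrist','w11')
print('cap',[(np.round(x['xyz'],4),round(x['conf'],2)) for x in finder.tip_of('wrist','cap')])
e=(.584,.177)
draw(im,K,W,e,.02,.184,(0,255,255));draw(im,K,W,e,.0145,.218,(0,255,0))
cv2.imwrite('pics/w11b.png',cv2.resize(im[100:300,130:380],None,fx=3,fy=3))
E
```

```text
t 26.7 p [0.5862 0.1776 0.2778] psi -0.03 F [ 1.3 -0.5  0.9] g 0.999
cap [(array([0.5805, 0.1784, 0.1828]), 0.65)]
```

View pics/w11b.png

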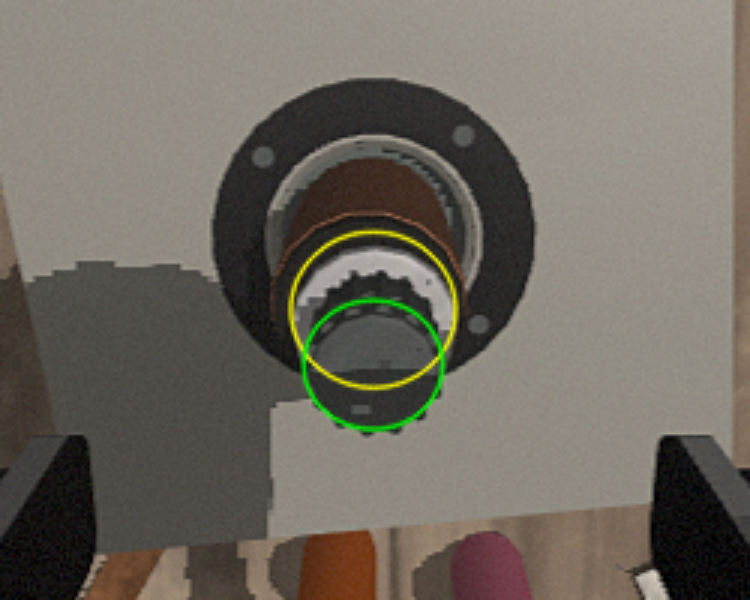

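```bash
python3 - <<'E'
from h import *
st()
im,K,W=grab('wrist','w12')
c0=(.584,.176)
for _ in range(2):
    r=rayedge(im,K,W,c0,.12,.042,.055,1);c0=r[0]
print('ring',r)
d=(.584,.1775)
e=c0-[.0015,0]
draw(im,K,W,e,.02,.190,(0,255,255));draw(im,K,W,e,.014,.218,(0,255,0));draw(im,K,W,d,.024,.184,(0,0,255))
a=cv2.resize(im[100:300,155:355],None,fx=2.5,fy=2.5)
im,K,W=grab('scene','s12')
draw(im,K,W,c0,.02,.190,(0,255,255));draw(im,K,W,c0,.024,.184,(0,0,255))
b=cv2.resize(im[160:260,130:230],(500,500),interpolation=cv2.INTER_CUBIC)
cv2.imwrite('pics/w12b.png',cv2.resize(np.hstack([a,b]),(800,400)))
E
```

```text
t 26.8 p [0.5849 0.1773 0.2741] psi -0.03 F [ 0.2  0.  -0.4] g 1.006
ring (array([0.58386406, 0.17690749]), np.float64(0.0496355529663406), np.int64(62), np.float64(9.353537908070622e-05))
```

View pics/w12b.png

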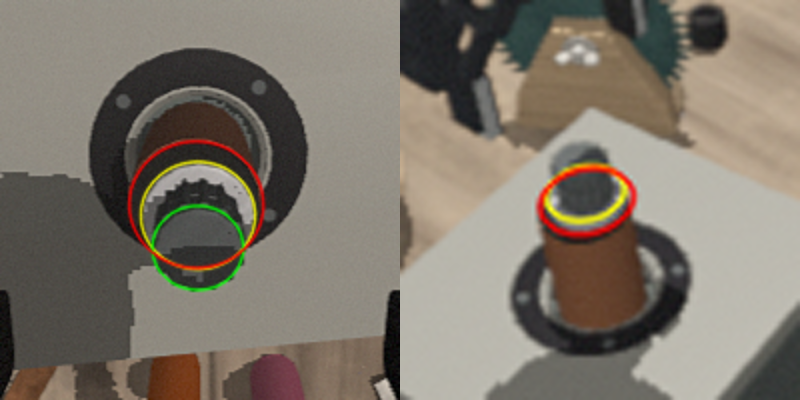

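The cap sits level on the middle drum at seated height, about 2 mm off centre. The large drum is next.

>>> apply_moves --deltas '[{"dx":-0.25,"dy":0.4,"dz":0,"yaw":0,"gripper":-1},{"dx":-0.48,"dy":0.8,"dz":0,"yaw":0,"gripper":-1},{"dx":-0.48,"dy":0.8,"dz":0,"yaw":0,"gripper":-1},{"dx":-0.48,"dy":0.8,"dz":0,"yaw":0,"gripper":-1},{"dx":-0.48,"dy":0.8,"dz":0,"yaw":0,"gripper":-1},{"dx":-0.48,"dy":0.8,"dz":0,"yaw":0,"gripper":-1},{"dx":-0.48,"dy":0.8,"dz":0.2,"yaw":0,"gripper":-1},{"dx":-0.48,"dy":0.8,"dz":0.4,"yaw":0,"gripper":-1},{"dx":-0.48,"dy":0.8,"dz":0.4,"yaw":0,"gripper":-1},{"dx":-0.48,"dy":0.8,"dz":0.2,"yaw":0,"gripper":-1},{"dx":-0.26,"dy":0.35,"dz":0.1,"yaw":0,"gripper":-1},{"dx":0,"dy":0,"dz":0,"yaw":0,"gripper":-1},{"dx":0,"dy":0,"dz":0,"yaw":0,"gripper":-1}]'

```text
clock: 27.98
ee_pos: [0.439, -0.0615, 0.2339]
tool_rot: [-0.0, 1.0, -0.001, -0.001]
wrist_force: [0.6, -0.1, 0.8]
grip_width: 1.001
```

```bash
python3 - <<'E'
from h import *
st()
im,K,W=grab('wrist','w13')
print('L',[(np.round(x['xyz'],4),round(x['conf'],2)) for x in finder.tip_of('wrist','drum_large')])
print('S',[(np.round(x['xyz'],4),round(x['conf'],2)) for x in finder.tip_of('wrist','stand_small')])
d=(.441,-.065)
for _ in range(4):
    r=rayedge(np.clip(im.astype(float)*2,0,255).astype(np.uint8),K,W,d,.116,.007,.016,1);print('bore',r);d=r[0]
draw(im,K,W,d,.031,.116,(0,255,0));draw(im,K,W,d,.0115,.116,(0,0,255))
cv2.imwrite('pics/w13b.png',im)
E
```

```text
t 27.98 p [ 0.439  -0.0615  0.2339] psi -0.13 F [ 0.6 -0.1  0.8] g 1.001
L [(array([ 0.442 , -0.0612,  0.0355]), 0.88)]
S [(array([ 0.4481, -0.2808,  0.0121]), 0.67)]
bore (array([ 0.44328912, -0.06361435]), np.float64(0.011719815049180361), np.int64(64), np.float64(0.00019958567734009756))
bore (array([ 0.44337225, -0.06363118]), np.float64(0.011810263820978485), np.int64(61), np.float64(0.00014835024260652135))
bore (array([ 0.44327686, -0.06362104]), np.float64(0.011741828997801294), np.int64(63), np.float64(0.0001987499515181998))
bore (array([ 0.44337032, -0.06363168]), np.float64(0.011805623704843355), np.int64(61), np.float64(0.00015640502724690675))
```

View pics/w13b.png

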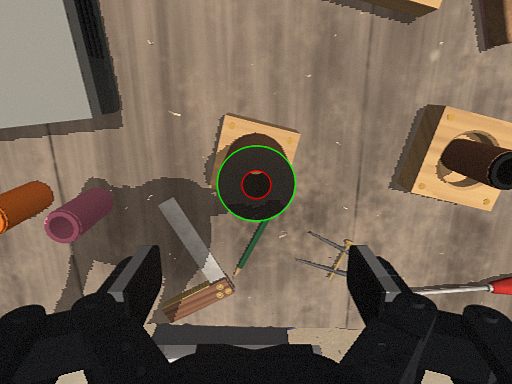

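The large drum matches the overlay at (256,184). I'll grip it.

>>> apply_moves --deltas '[{"dx":0.14,"dy":0.07,"dz":0.4,"yaw":0,"gripper":-1},{"dx":0,"dy":0,"dz":0.8,"yaw":0,"gripper":-1},{"dx":0,"dy":0,"dz":0.9,"yaw":0,"gripper":-1},{"dx":0,"dy":0,"dz":0.9,"yaw":0,"gripper":-1},{"dx":0,"dy":0,"dz":0.8,"yaw":0,"gripper":-1},{"dx":0,"dy":0,"dz":0.6,"yaw":0,"gripper":-1},{"dx":0,"dy":0,"dz":0.27,"yaw":0,"gripper":-1},{"dx":0,"dy":0,"dz":0,"yaw":0,"gripper":-1},{"dx":0,"dy":0,"dz":0,"yaw":0,"gripper":1},{"dx":0,"dy":0,"dz":0,"yaw":0,"gripper":1},{"dx":0,"dy":0,"dz":0,"yaw":0,"gripper":1},{"dx":0,"dy":0,"dz":0,"yaw":0,"gripper":1},{"dx":0,"dy":0,"dz":0,"yaw":0,"gripper":1},{"dx":0,"dy":0,"dz":0,"yaw":0,"gripper":1}]' --squeeze 60

```text
clock: 29.3
ee_pos: [0.4445, -0.0633, 0.0958]
tool_rot: [0.0, 1.0, -0.0, 0.001]
wrist_force: [-1.4, 3.9, 9.0]
grip_width: 0.717
```

>>> apply_moves --deltas '[{"dx":0,"dy":0,"dz":-0.3,"yaw":0,"gripper":1},{"dx":0,"dy":0,"dz":-0.7,"yaw":0,"gripper":1},{"dx":0,"dy":0,"dz":-0.9,"yaw":0,"gripper":1},{"dx":0,"dy":0,"dz":-0.9,"yaw":0,"gripper":1},{"dx":0,"dy":0,"dz":-0.9,"yaw":0,"gripper":1},{"dx":0,"dy":0,"dz":-0.7,"yaw":0,"gripper":1},{"dx":0.4,"dy":0.25,"dz":0,"yaw":0,"gripper":1},{"dx":0.8,"dy":0.5,"dz":0,"yaw":0,"gripper":1},{"dx":0.8,"dy":0.5,"dz":0,"yaw":0,"gripper":1},{"dx":0.8,"dy":0.5,"dz":0,"yaw":0,"gripper":1},{"dx":0.8,"dy":0.5,"dz":0,"yaw":0,"gripper":1},{"dx":0.8,"dy":0.5,"dz":0,"yaw":0,"gripper":1},{"dx":0.8,"dy":0.5,"dz":0,"yaw":0,"gripper":1},{"dx":0.8,"dy":0.5,"dz":0,"yaw":0,"gripper":1},{"dx":0.6,"dy":0.4,"dz":0,"yaw":0,"gripper":1},{"dx":0.18,"dy":0.1,"dz":0,"yaw":0,"gripper":1},{"dx":0,"dy":0,"dz":0,"yaw":0,"gripper":1},{"dx":0,"dy":0,"dz":0,"yaw":0,"gripper":1}]'

```text
clock: 30.8
ee_pos: [0.6465, -0.1906, 0.2268]
tool_rot: [-0.0, 1.0, -0.0, -0.0]
wrist_force: [-0.2, -0.4, -4.4]
grip_width: 0.717
```

```bash
python3 - <<'E'
from h import *
st()
im,K,W=grab('wrist','w14')
p=sensors.sense()['ee_pos']
c0=(.6484,-.1905)
for _ in range(3):
    r=rayedge(im,K,W,c0,.036,.034,.045,1);print('well',r);c0=r[0]
b=np.clip(im.astype(float)*3,0,255).astype(np.uint8)
for dz in(.019,.0205,.022):
    d=p[:2]+[.001,0]
    for _ in range(4):
        r=rayedge(b,K,W,d,p[2]+dz,.008,.015,1);d=r[0]
    print(dz,'bore off',(d-p[:2]).round(4),r[1:])
draw(im,K,W,c0,.036,.036);draw(im,K,W,d,.0115,p[2]+.022);cv2.imwrite('pics/w14b.png',im)
E
```

```text
t 30.8 p [ 0.6465 -0.1906  0.2268] psi -0.03 F [-0.2 -0.4 -4.4] g 0.717
well (array([ 0.6524289 , -0.19049626]), np.float64(0.036284624882259135), np.int64(44), np.float64(0.0004837485865590739))
well (array([ 0.65254729, -0.19049077]), np.float64(0.036215880750987466), np.int64(46), np.float64(0.00047590534837501595))
well (array([ 0.65257087, -0.19051429]), np.float64(0.03618733911138635), np.int64(46), np.float64(0.00047042981085601446))
0.019 bore off [-0.0009 -0.0012] (np.float64(0.011826063810171768), np.int64(68), np.float64(0.00035228198486609826))
0.0205 bore off [ 0.0002 -0.0012] (np.float64(0.011673810682400799), np.int64(66), np.float64(0.0003181078405831268))
0.022 bore off [ 0.0013 -0.0012] (np.float64(0.011486301446252149), np.int64(66), np.float64(0.00033198782523751315))
```

View pics/w14b.png

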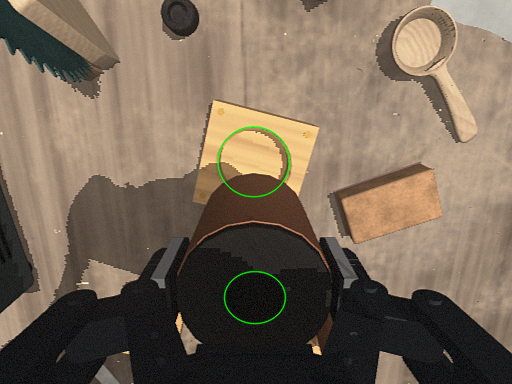

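```bash
python3 - <<'E'
from h import *
def big(f,T):
    im=cv2.imread(f);c=cams.get_calibration('wrist');K=c['camera_matrix'].copy();W=T@c['tool_from_camera']
    K[:2]*=4; return cv2.resize(im,None,fx=4,fy=4,interpolation=cv2.INTER_CUBIC),K,W
T=pose();o=[]
T6=T.copy();T6[:3,3]=[.6445,-.19,.2105]
for f,TT in(('pics/w14.png',T),('pics/w6.png',T6)):
    v,K,W=big(f,TT)
    th=np.radians(-15.3)
    for c,col in(((.6485,-.1905),(0,255,0)),((.651,-.1905),(0,0,255))):
        draw(v,K,W,c,.036,.036,col)
    v=v[360:960,720:1320]
    o.append(cv2.resize(v,(400,400)))
cv2.imwrite('pics/w14c.png',np.hstack(o))
E
```

```text
(no output)
```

View pics/w14c.png

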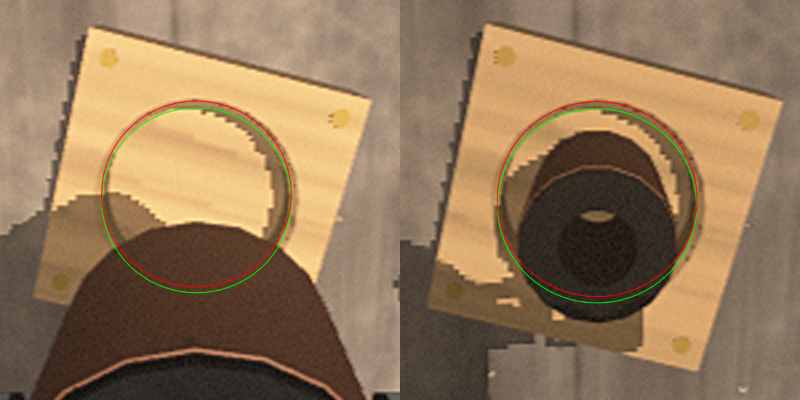

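```bash
python3 - <<'E'
from h import *
c=cams.get_calibration('wrist');K=c['camera_matrix'];T=pose();T6=T.copy();T6[:3,3]=[.6445,-.19,.2105]
f=lambda a,o:np.array(a,float)*[1.5/4,1.5/4]+[180,90]
A=[(85,22),(383,100),(298,370),(28,305)]
P=unproj(K,T6@c['tool_from_camera'],f(A,0),.036);print(P.round(4),P.mean(0),(P[0]+P[2])/2,(P[1]+P[3])/2,np.linalg.norm(P[0]-P[1]),np.linalg.norm(P[1]-P[2]))
P=unproj(K,T@c['tool_from_camera'],f([(90,27),(372,98),(34,298)],0),.036);print(P.round(4),(P[1]+P[2])/2,np.linalg.norm(P[0]-P[1]),np.linalg.norm(P[0]-P[2]))
E
```

```text
[[ 0.7136 -0.1526  0.036 ]
 [ 0.6874 -0.2553  0.036 ]
 [ 0.585  -0.2293  0.036 ]
 [ 0.6116 -0.1272  0.036 ]] [ 0.64937761 -0.19112576  0.036     ] [ 0.64928775 -0.19095506  0.036     ] [ 0.64946746 -0.19129645  0.036     ] 0.10600107073521559 0.10561501253247024
[[ 0.7131 -0.1525  0.036 ]
 [ 0.6879 -0.255   0.036 ]
 [ 0.6102 -0.1266  0.036 ]] [ 0.64907228 -0.19082427  0.036     ] 0.1055439350061668 0.10610651470357389
```

The corner fit reproduces the 106 mm block and puts the stand's centre at (0.6493, -0.191). I'll lower the large drum there.

>>> apply_moves --deltas '[{"dx":0.085,"dy":0,"dz":0.4,"yaw":0,"gripper":1},{"dx":0,"dy":0,"dz":0.8,"yaw":0,"gripper":1},{"dx":0,"dy":0,"dz":0.8,"yaw":0,"gripper":1},{"dx":0,"dy":0,"dz":0.8,"yaw":0,"gripper":1},{"dx":0,"dy":0,"dz":0.6,"yaw":0,"gripper":1},{"dx":0,"dy":0,"dz":0.4,"yaw":0,"gripper":1},{"dx":0,"dy":0,"dz":0.2,"yaw":0,"gripper":1},{"dx":0,"dy":0,"dz":0,"yaw":0,"gripper":1},{"dx":0,"dy":0,"dz":0,"yaw":0,"gripper":1}]'

```text
clock: 31.6
ee_pos: [0.6498, -0.1909, 0.107]
tool_rot: [0.0, 1.0, -0.0, 0.0]
wrist_force: [0.8, -0.8, -2.2]
grip_width: 0.719
```

>>> apply_moves --deltas '[{"dx":0,"dy":0,"dz":0.2,"yaw":0,"gripper":1},{"dx":0,"dy":0,"dz":0.2,"yaw":0,"gripper":1},{"dx":0,"dy":0,"dz":0.2,"yaw":0,"gripper":1},{"dx":0,"dy":0,"dz":0,"yaw":0,"gripper":1}]'

```text
clock: 31.93
ee_pos: [0.649, -0.1907, 0.0872]
tool_rot: [-0.0, 1.0, -0.0, -0.001]
wrist_force: [-0.6, 0.0, -3.5]
grip_width: 0.718
```

>>> apply_moves --deltas '[{"dx":0,"dy":0,"dz":0.15,"yaw":0,"gripper":1},{"dx":0,"dy":0,"dz":0.12,"yaw":0,"gripper":1},{"dx":0,"dy":0,"dz":0.08,"yaw":0,"gripper":1},{"dx":0,"dy":0,"dz":0,"yaw":0,"gripper":1}]'

```text
clock: 32.27
ee_pos: [0.6493, -0.1909, 0.0772]
tool_rot: [-0.0, 1.0, -0.0, -0.0]
wrist_force: [-0.8, 0.9, -3.9]
grip_width: 0.721
```

>>> apply_moves --deltas '[{"dx":0,"dy":0,"dz":0.06,"yaw":0,"gripper":1},{"dx":0,"dy":0,"dz":0.04,"yaw":0,"gripper":1},{"dx":0,"dy":0,"dz":0,"yaw":0,"gripper":1}]'

```text
clock: 32.52
ee_pos: [0.6495, -0.1909, 0.0747]
tool_rot: [-0.0, 1.0, -0.0, -0.0]
wrist_force: [-0.2, 0.3, -3.1]
grip_width: 0.721
```

>>> apply_moves --deltas '[{"dx":0,"dy":0,"dz":0.05,"yaw":0,"gripper":1},{"dx":0,"dy":0,"dz":0.03,"yaw":0,"gripper":1},{"dx":0,"dy":0,"dz":0,"yaw":0,"gripper":1}]'

```text
clock: 32.77
ee_pos: [0.6499, -0.191, 0.0739]
tool_rot: [0.0, 1.0, -0.0, 0.001]
wrist_force: [-5.8, 3.0, 14.9]
grip_width: 0.722
```

Contact came at the expected height. I'll release and rise, check this stand, then go to the small drum.

>>> apply_moves --deltas '[{"dx":0,"dy":0,"dz":0,"yaw":0,"gripper":-1},{"dx":0,"dy":0,"dz":0,"yaw":0,"gripper":-1},{"dx":0,"dy":0,"dz":0,"yaw":0,"gripper":-1},{"dx":0,"dy":0,"dz":0,"yaw":0,"gripper":-1},{"dx":0,"dy":0,"dz":-0.4,"yaw":0,"gripper":-1},{"dx":0,"dy":0,"dz":-0.8,"yaw":0,"gripper":-1},{"dx":0,"dy":0,"dz":-0.9,"yaw":0,"gripper":-1},{"dx":0,"dy":0,"dz":-0.9,"yaw":0,"gripper":-1},{"dx":0,"dy":0,"dz":-0.9,"yaw":0,"gripper":-1},{"dx":0,"dy":0,"dz":-0.5,"yaw":0,"gripper":-1},{"dx":0,"dy":0,"dz":0,"yaw":0,"gripper":-1}]'

```text
clock: 33.68
ee_pos: [0.6512, -0.1916, 0.2095]
tool_rot: [0.001, 1.0, -0.0, 0.003]
wrist_force: [-0.1, -0.0, -0.2]
grip_width: 1.0
```

```bash
python3 - <<'E'
from h import *
st()
im,K,W=grab('wrist','w15')
d=(.6495,-.191)
for _ in range(4):
    r=rayedge(np.clip(im.astype(float)*2,0,255).astype(np.uint8),K,W,d,.094,.007,.016,1);d=r[0]
print(r)
draw(im,K,W,d,.031,.094);cv2.imwrite('pics/w15b.png',im)
E
```

```text
t 33.68 p [ 0.6512 -0.1916  0.2095] psi -0.03 F [-0.1 -0.  -0.2] g 1.0
(array([ 0.64861409, -0.19140126]), np.float64(0.01150598030653649), np.int64(64), np.float64(0.00039252913660223085))
```

View pics/w15b.png

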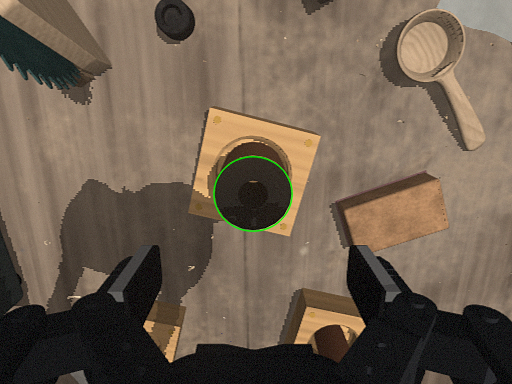

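>>> apply_moves --deltas '[{"dx":-0.4,"dy":0.2,"dz":0,"yaw":0,"gripper":-1},{"dx":-0.8,"dy":0.36,"dz":0,"yaw":0,"gripper":-1},{"dx":-0.8,"dy":0.36,"dz":0,"yaw":0,"gripper":-1},{"dx":-0.8,"dy":0.36,"dz":0,"yaw":0,"gripper":-1},{"dx":-0.8,"dy":0.36,"dz":0,"yaw":0,"gripper":-1},{"dx":-0.8,"dy":0.36,"dz":0,"yaw":0,"gripper":-1},{"dx":-0.8,"dy":0.36,"dz":0,"yaw":0,"gripper":-1},{"dx":-0.8,"dy":0.36,"dz":0,"yaw":0,"gripper":-1},{"dx":-0.7,"dy":0.36,"dz":0,"yaw":0,"gripper":-1},{"dx":-0.2,"dy":0.05,"dz":0,"yaw":0,"gripper":-1},{"dx":0,"dy":0,"dz":0,"yaw":0,"gripper":-1},{"dx":0,"dy":0,"dz":0,"yaw":0,"gripper":-1}]'

```text
clock: 34.73
ee_pos: [0.4427, -0.2846, 0.2042]
tool_rot: [-0.0, 1.0, -0.001, -0.0]
wrist_force: [0.2, 0.2, 0.3]
grip_width: 1.0
```

```bash
python3 - <<'E'
from h import *
st()
im,K,W=grab('wrist','w16')
d=(.447,-.283)
for _ in range(4):
    r=rayedge(np.clip(im.astype(float)*2,0,255).astype(np.uint8),K,W,d,.094,.007,.016,1);d=r[0];print(r)
draw(im,K,W,d,.017,.094);draw(im,K,W,d,.0115,.094,(0,0,255));cv2.imwrite('pics/w16b.png',im)
E
```

```text
t 34.73 p [ 0.4427 -0.2846  0.2042] psi -0.07 F [0.2 0.2 0.3] g 1.0
(array([ 0.44572991, -0.28345392]), np.float64(0.013797540471760463), np.int64(57), np.float64(0.0006047245693633587))
(array([ 0.44510045, -0.28261074]), np.float64(0.013573625045059023), np.int64(60), np.float64(0.0006091971326287546))
(array([ 0.44502737, -0.28211119]), np.float64(0.013710678520147792), np.int64(60), np.float64(0.0006818133989904957))
(array([ 0.44504816, -0.28138668]), np.float64(0.013593447390039419), np.int64(63), np.float64(0.0006260592291255652))
```

View pics/w16b.png

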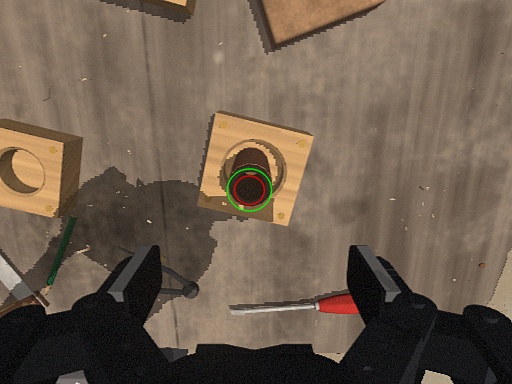

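The large drum is seated centrally, with its rim matching at (253,193). The small drum stands in the middle stand at (251,190). I'll pick it up.

>>> apply_moves --deltas '[{"dx":0.12,"dy":-0.05,"dz":0.4,"yaw":0,"gripper":-1},{"dx":0,"dy":0,"dz":0.8,"yaw":0,"gripper":-1},{"dx":0,"dy":0,"dz":0.9,"yaw":0,"gripper":-1},{"dx":0,"dy":0,"dz":0.9,"yaw":0,"gripper":-1},{"dx":0,"dy":0,"dz":0.8,"yaw":0,"gripper":-1},{"dx":0,"dy":0,"dz":0.4,"yaw":0,"gripper":-1},{"dx":0,"dy":0,"dz":0.23,"yaw":0,"gripper":-1},{"dx":0,"dy":0,"dz":0,"yaw":0,"gripper":-1},{"dx":0,"dy":0,"dz":0,"yaw":0,"gripper":1},{"dx":0,"dy":0,"dz":0,"yaw":0,"gripper":1},{"dx":0,"dy":0,"dz":0,"yaw":0,"gripper":1},{"dx":0,"dy":0,"dz":0,"yaw":0,"gripper":1},{"dx":0,"dy":0,"dz":0,"yaw":0,"gripper":1},{"dx":0,"dy":0,"dz":0,"yaw":0,"gripper":1},{"dx":0,"dy":0,"dz":0,"yaw":0,"gripper":1}]' --squeeze 40

```text
clock: 36.03
ee_pos: [0.4465, -0.2836, 0.0723]
tool_rot: [0.0, 1.0, -0.0, 0.001]
wrist_force: [-0.1, 0.6, 6.9]
grip_width: 0.391
```

>>> apply_moves --deltas '[{"dx":0,"dy":0,"dz":-0.3,"yaw":0,"gripper":1},{"dx":0,"dy":0,"dz":-0.8,"yaw":0,"gripper":1},{"dx":0,"dy":0,"dz":-0.9,"yaw":0,"gripper":1},{"dx":0,"dy":0,"dz":-0.9,"yaw":0,"gripper":1},{"dx":0,"dy":0,"dz":-0.9,"yaw":0,"gripper":1},{"dx":0,"dy":0,"dz":-0.7,"yaw":0,"gripper":1},{"dx":0,"dy":-0.4,"dz":0,"yaw":0,"gripper":1},{"dx":0,"dy":-0.9,"dz":0,"yaw":0,"gripper":1},{"dx":0,"dy":-0.9,"dz":0,"yaw":0,"gripper":1},{"dx":0,"dy":-0.9,"dz":0,"yaw":0,"gripper":1},{"dx":0,"dy":-0.9,"dz":0,"yaw":0,"gripper":1},{"dx":0,"dy":-0.9,"dz":0,"yaw":0,"gripper":1},{"dx":0,"dy":-0.9,"dz":0,"yaw":0,"gripper":1},{"dx":0,"dy":-0.9,"dz":0,"yaw":0,"gripper":1},{"dx":0,"dy":-0.6,"dz":0,"yaw":0,"gripper":1},{"dx":0,"dy":-0.1,"dz":0,"yaw":0,"gripper":1},{"dx":0,"dy":0,"dz":0,"yaw":0,"gripper":1},{"dx":0,"dy":0,"dz":0,"yaw":0,"gripper":1}]'

```text
clock: 37.53
ee_pos: [0.4461, -0.0613, 0.2066]
tool_rot: [0.0, 1.0, 0.0, 0.0]
wrist_force: [0.7, -0.4, -1.2]
grip_width: 0.39
```

```bash
python3 - <<'E'
from h import *
st()
im,K,W=grab('wrist','w17')
p=sensors.sense()['ee_pos']
np.save('T17.npy',pose())
print('S',[(np.round(x['xyz'],4),round(x['conf'],2)) for x in finder.tip_of('wrist','stand_small')])
c0=(.447,-.062)
for _ in range(3):
    r=rayedge(im,K,W,c0,.036,.018,.028,1);print('well',r);c0=r[0]
b=np.clip(im.astype(float)*3,0,255).astype(np.uint8)
for dz in(.0205,.022,.0235):
    d=p[:2]+[.001,0]
    for _ in range(4):
        r=rayedge(b,K,W,d,p[2]+dz,.008,.015,1);d=r[0]
    print(dz,'bore off',(d-p[:2]).round(4),r[1:])
v=cv2.resize(im,None,fx=4,fy=4,interpolation=cv2.INTER_CUBIC);K4=K.copy();K4[:2]*=4
draw(v,K4,W,(.447,-.062),.022,.036);draw(v,K4,W,p,.017,p[2]+.022,(0,0,255));draw(v,K4,W,p,.0115,p[2]+.022,(0,0,255))
cv2.imwrite('pics/w17b.png',cv2.resize(v[300:1500,600:1500],None,fx=.5,fy=.5))
E
```

```text
t 37.53 p [ 0.4461 -0.0613  0.2066] psi 0.0 F [ 0.7 -0.4 -1.2] g 0.39
S [(array([ 4.418e-01, -5.940e-02,  3.000e-04]), 0.92)]
well (array([ 0.44738393, -0.06115169]), np.float64(0.022680887765472054), np.int64(57), np.float64(0.0004026408430994376))
well (array([ 0.44738135, -0.0611983 ]), np.float64(0.022685259571523304), np.int64(59), np.float64(0.00042024347811914475))
well (array([ 0.44737234, -0.06122829]), np.float64(0.02267081127266524), np.int64(58), np.float64(0.0004248032299101315))
0.0205 bore off [ 0.0014 -0.0004] (np.float64(0.011639883075116953), np.int64(68), np.float64(0.0002480310313127758))
0.022 bore off [-0.0005 -0.0006] (np.float64(0.013599310811237265), np.int64(57), np.float64(0.0004656351340912668))
0.0235 bore off [ 0.0007 -0.001 ] (np.float64(0.013459870444482658), np.int64(60), np.float64(0.0004984261371125569))
```

View pics/w17b.png

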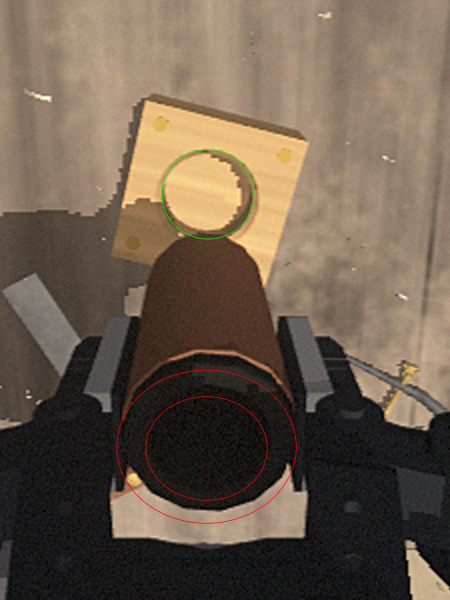

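```bash
python3 - <<'E'
from h import *
c=cams.get_calibration('wrist');K=c['camera_matrix'];T=np.load('T17.npy');W=T@c['tool_from_camera']
for A in ([(146,100),(306,140),(113,256)],[(145,104),(303,144),(113,257)]):
    P=unproj(K,W,np.array(A)/2+[150,75],.036);print(P.round(4),(P[1]+P[2])/2,np.linalg.norm(P[0]-P[1]),np.linalg.norm(P[0]-P[2]))
E
```

```text
[[ 0.4919 -0.0342  0.036 ]
 [ 0.4735 -0.1081  0.036 ]
 [ 0.4163 -0.0157  0.036 ]] [ 0.44489394 -0.06191307  0.036     ] 0.07622827336397356 0.07789311456838366
[[ 0.4901 -0.0337  0.036 ]
 [ 0.4716 -0.1068  0.036 ]
 [ 0.4158 -0.0157  0.036 ]] [ 0.44369642 -0.06124314  0.036     ] 0.07546375347715364 0.07653112076982756
```

The stand's centre is about (0.4455, -0.062), within the 5 mm clearance on each side. I'll lower the small drum.

>>> apply_moves --deltas '[{"dx":-0.04,"dy":0,"dz":0.4,"yaw":0,"gripper":1},{"dx":0,"dy":0,"dz":0.8,"yaw":0,"gripper":1},{"dx":0,"dy":0,"dz":0.8,"yaw":0,"gripper":1},{"dx":0,"dy":0,"dz":0.7,"yaw":0,"gripper":1},{"dx":0,"dy":0,"dz":0.5,"yaw":0,"gripper":1},{"dx":0,"dy":0,"dz":0.2,"yaw":0,"gripper":1},{"dx":0,"dy":0,"dz":0,"yaw":0,"gripper":1},{"dx":0,"dy":0,"dz":0,"yaw":0,"gripper":1}]'

```text
clock: 38.3
ee_pos: [0.4452, -0.0617, 0.1049]
tool_rot: [0.0, 1.0, -0.001, -0.0]
wrist_force: [-0.8, 0.5, -1.1]
grip_width: 0.393
```

>>> apply_moves --deltas '[{"dx":0,"dy":0,"dz":0.15,"yaw":0,"gripper":1},{"dx":0,"dy":0,"dz":0.2,"yaw":0,"gripper":1},{"dx":0,"dy":0,"dz":0.2,"yaw":0,"gripper":1},{"dx":0,"dy":0,"dz":0,"yaw":0,"gripper":1}]'

```text
clock: 38.63
ee_pos: [0.4447, -0.0611, 0.0873]
tool_rot: [-0.0, 1.0, -0.0, -0.0]
wrist_force: [-0.3, -0.1, -1.7]
grip_width: 0.394
```

>>> apply_moves --deltas '[{"dx":0,"dy":0,"dz":0.15,"yaw":0,"gripper":1},{"dx":0,"dy":0,"dz":0.15,"yaw":0,"gripper":1},{"dx":0,"dy":0,"dz":0.08,"yaw":0,"gripper":1},{"dx":0,"dy":0,"dz":0,"yaw":0,"gripper":1}]'

```text
clock: 38.97
ee_pos: [0.4448, -0.0611, 0.0761]
tool_rot: [-0.0, 1.0, -0.0, -0.0]
wrist_force: [-0.5, -0.4, -1.7]
grip_width: 0.394
```

>>> apply_moves --deltas '[{"dx":0,"dy":0,"dz":0.06,"yaw":0,"gripper":1},{"dx":0,"dy":0,"dz":0.04,"yaw":0,"gripper":1},{"dx":0,"dy":0,"dz":0,"yaw":0,"gripper":1}]'

```text
clock: 39.22
ee_pos: [0.445, -0.0612, 0.0735]
tool_rot: [-0.0, 1.0, -0.0, -0.0]
wrist_force: [-1.3, 0.7, -1.2]
grip_width: 0.395
```

>>> apply_moves --deltas '[{"dx":0,"dy":0,"dz":0.05,"yaw":0,"gripper":1},{"dx":0,"dy":0,"dz":0.03,"yaw":0,"gripper":1},{"dx":0,"dy":0,"dz":0,"yaw":0,"gripper":1}]'

```text
clock: 39.47
ee_pos: [0.4453, -0.0609, 0.0719]
tool_rot: [-0.0, 1.0, -0.0, 0.001]
wrist_force: [-2.4, 6.6, 20.7]
grip_width: 0.389
```

Contact on the floor. I'll release, rise clear, and check all around.

>>> apply_moves --deltas '[{"dx":0,"dy":0,"dz":-0.03,"yaw":0,"gripper":1},{"dx":0,"dy":0,"dz":0,"yaw":0,"gripper":-1},{"dx":0,"dy":0,"dz":0,"yaw":0,"gripper":-1},{"dx":0,"dy":0,"dz":0,"yaw":0,"gripper":-1},{"dx":0,"dy":0,"dz":0,"yaw":0,"gripper":-1},{"dx":0,"dy":0,"dz":0,"yaw":0,"gripper":-1},{"dx":0,"dy":0,"dz":-0.4,"yaw":0,"gripper":-1},{"dx":0,"dy":0,"dz":-0.8,"yaw":0,"gripper":-1},{"dx":0,"dy":0,"dz":-0.9,"yaw":0,"gripper":-1},{"dx":0,"dy":0,"dz":-0.9,"yaw":0,"gripper":-1},{"dx":0,"dy":0,"dz":-0.9,"yaw":0,"gripper":-1},{"dx":0,"dy":0,"dz":-0.9,"yaw":0,"gripper":-1},{"dx":0,"dy":0,"dz":-0.8,"yaw":0,"gripper":-1},{"dx":0,"dy":0,"dz":-0.4,"yaw":0,"gripper":-1},{"dx":0,"dy":0,"dz":0,"yaw":0,"gripper":-1},{"dx":0,"dy":0,"dz":0,"yaw":0,"gripper":-1}]'

```text
clock: 40.8
ee_pos: [0.4451, -0.0613, 0.2523]
tool_rot: [0.0, 1.0, -0.0, 0.001]
wrist_force: [0.1, -0.3, -0.9]
grip_width: 0.998
```

```bash
python3 - <<'E'
from h import *
st()
im,K,W=grab('wrist','w18')
draw(im,K,W,(.445,-.061),.017,.094)
sc,K,W=grab('scene','s18')
for t in ["drum_small","drum_middle","drum_large","cap","sander","stand_small","stand_large"]:
    print(t,[(np.round(x['xyz'],4),round(x['conf'],2)) for x in finder.tip_of('scene',t)])
cv2.imwrite('pics/w18b.png',cv2.resize(im,None,fx=1.5,fy=1.5))
cv2.imwrite('pics/s18b.png',cv2.resize(sc[110:320,90:370],None,fx=2.8,fy=2.8,interpolation=cv2.INTER_CUBIC))
E
```

```text
t 40.8 p [ 0.4451 -0.0613  0.2523] psi -0.03 F [ 0.1 -0.3 -0.9] g 0.998
drum_small [(array([ 0.4448, -0.0594,  0.0085]), 0.71), (array([ 0.3955,  0.1913, -0.001 ]), 0.71), (array([ 0.3886,  0.1238, -0.0015]), 0.63)]
drum_middle [(array([0.581 , 0.1823, 0.1011]), 0.65)]
drum_large [(array([ 0.6428, -0.1894,  0.0182]), 0.63)]
cap [(array([0.5847, 0.1789, 0.1851]), 0.68)]
sander [(array([5.860e-01, 1.768e-01, 1.000e-04]), 0.71)]
stand_small [(array([ 0.4488, -0.0627, -0.0035]), 0.73), (array([0.5807, 0.1754, 0.1833]), 0.15)]
stand_large [(array([ 0.6449, -0.1907,  0.0055]), 0.72)]
```

View pics/w18b.png

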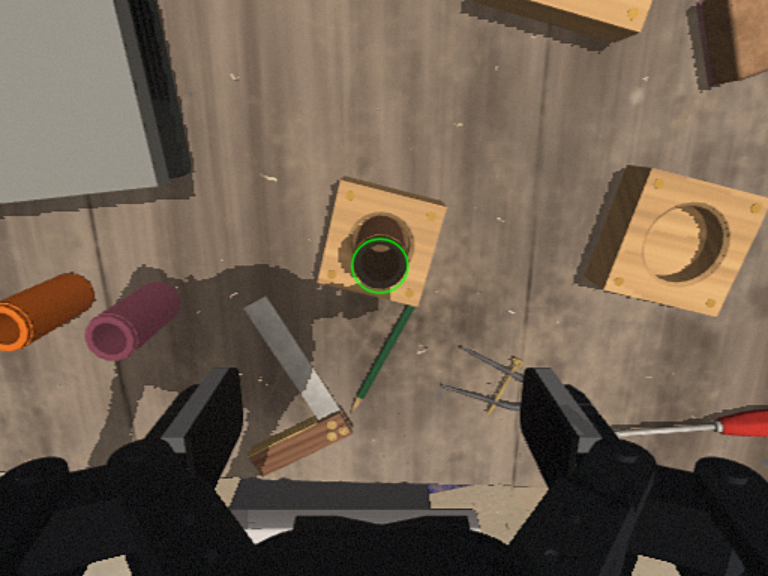

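View pics/s18b.png

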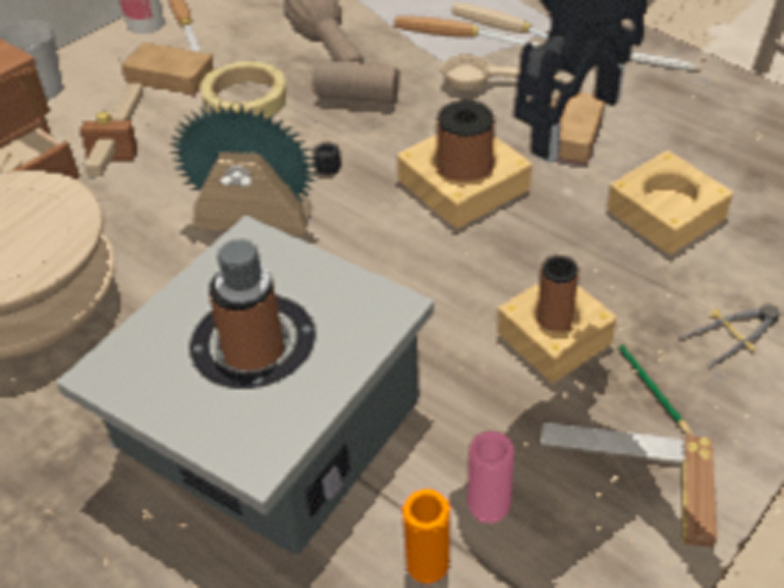

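Both pictures show everything seated and upright with the gripper clear. I'm handing in.

```bash
python3 -c "
from workcell import job;print(job.hand_in())"
```

```text
the job is handed in; nothing more can be done
None
```

I handed the job in at about 41 s of the 144 s, with all four parts in place. The hand-in gives no verdict.

**What I did:** I set the cap aside on the sander table and parked the small drum in the middle stand. I then fitted the middle drum over the spindle and put the cap back on it. Last, I moved the large drum to the large stand and the small drum to the small stand.

**Last checks:**
- **Seating:** each drum and the cap met its floor or rest at about the expected height. The highest force reading was about 29 N, when the cap went on.
- **Pictures:** the last scene and wrist pictures show all of them upright, released and clear of the gripper.
- **Centring:** I measured the middle drum about 1 mm off the spindle, the cap about 2 mm off, and the large drum about 1 mm off its stand's centre. The small drum is down in its well, which leaves it at most 5 mm of play.

**Disagreements:**
- **Wells:** circle fits on the stand wells read 2–3 mm off from the block corners, so I used the corners.
- **Networks:** in the last picture they put the middle drum about 7 mm from the sander's centre and the small drum about 5 mm low. I put this down to their error, because the close wrist pictures and the contact heights say otherwise.

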